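# Purge a specimen tin, close it and take off the outer lid

## Task

Purge the specimen tin by pressing the sprung red-handled lever all the way down to its stop and letting it spring back up, and then lift the nested lids together off their stand by the yellow inner lid's flange, lower them gently onto the tin until the inner lid is fully seated, and let go. Then lift the blue outer lid alone by its black knob, leaving the inner lid undisturbed in the tin, and finish while still holding the outer lid level and still, about 12 cm straight above the tin, for its seal to be inspected. Never drop the lids, never separate them before they are on the tin, and leave the other things on the table alone.

Things in the scene. Friction and masses are not known exactly. Their poses are not given: they have to be found in the camera images.
- dock: Fixed purge dock: grey base plate 135 x 270 mm, 12 mm thick. Origin on the table surface in the middle of the plate (7.5 mm nearer the robot than its true middle); z up, +y towards the tin, +x away from the robot at yaw 0. The tin is fixed at y = +85 mm, the lever bracket (aluminium, top 130 mm above the table) at y = -85 mm, x = 25 to 75 mm.
- tin_mouth (a point): Centre of the open rim of the aluminium specimen tin fixed on the dock, 95 mm above the table; z up. Tin: outside diameter 56 mm, wall 3 mm (mouth 50 mm), 77 mm tall, open and empty, no lid on it at the start.
- purge_lever (a joint): Angle of the sprung purge lever (rad): 0 = at rest, raised; 0.8 = hard stop, pressed down. A spring returns it to 0 when let go (about 2 N at the handle at rest, 4 N at the stop).
- lever_grip (a point): Middle of the lever's red cross handle: a bar 20 mm in diameter and 56 mm long, lying along the dock's y axis. At rest it is 167 mm above the table; at the stop 75 mm. It moves down on an arc of 120 mm radius about lever_pivot.
- lever_pivot (a point): Hinge axis of the lever (along the dock's y axis), 110 mm above the table, fixed to the dock. At rest the handle is 105 mm from it towards the dock's -x and 58 mm above it; at the stop 115 mm towards -x and 35 mm below it. The lever swings downwards.
- lid_stand: Fixed black stand that the nested lids start on: rubber foot 90 mm across and 8 mm thick, black tube 58 mm across on it, top 52 mm above the table. Origin at the centre of its underside. It may be on the left or the right of the dock.
- inner_lid: Loose yellow inner lid, about 0.1 kg. Origin: centre of the underside of its round flange, z up (52 mm above the table at the start; it coincides with tin_mouth when fully seated). Flange 60 mm in diameter, 12 mm thick (z = 0 to 12 mm), wider than the tin, the stand and the outer lid, so it can be gripped across its edge from above; below it a plug 46 mm in diameter, 12 mm long with a tapered foot, which goes into the tin mouth with 2 mm clearance all round.
- outer_lid: Loose blue outer lid, about 0.09 kg, nested on the inner lid's flange (it only rests there, a 4 mm boss under it keeps it centred with about 3.5 mm play). Origin: centre of its underside, z up; 12 mm above the inner lid's origin when nested. Disc 52 mm in diameter and 8 mm thick, with a black knob on top, 20 mm in diameter, from z = 8 to 38 mm. Lifting the outer lid does not lift the inner; lifting the inner by its flange carries both.
- step_block: Bystander, leave alone: steel stepped gauge block, 80 x 30 mm, steps 12 to 48 mm high. Origin at the centre of its underside.
- gel_bottle: Bystander, leave alone: white plastic bottle with blue cap and yellow band, 52 mm across, 150 mm tall. Origin at the centre of its underside.
- pipe_piece: Bystander, leave alone: dark steel pipe ring, 76 mm across, 60 mm tall. Origin at the centre of its underside.
- probe: Bystander, leave alone: small brass probe, 26 mm across, 36 mm tall. Origin at the centre of its underside.
- ref_disc: Bystander, leave alone: copper disc, 36 mm across, 20 mm tall. Origin at the centre of its underside.
- screwdriver: Bystander, leave alone: screwdriver lying flat.
- mug: Bystander, leave alone: white mug, 76 mm across, 90 mm tall. Origin at the centre of its underside.
Things that resemble listed ones, but are neither listed nor needed, are in the scene too. Of the things that look like the outer_lid, the middle-sized one is meant.

How it is judged:
By the outcome, as a careful person would: the job done as asked, in the order asked, and still so for the second after the job is handed in, while the arm keeps its last pose, push and grip.
It also fails if it takes over 72 s, if anything falls off the work surface, if the arm or the gripper's body presses on something with over 40 N, if the wrist force passes 120 N, or if a joint passes its speed limit or range.

## Robot

A 6-joint arm with a two-finger parallel gripper is mounted at the origin on the work surface. World frame = base frame: x ahead of the robot, y to its left, z up, the work surface at z = 0. Lengths are in mm, angles in rad, forces in N, time in s.
With the tool pointing down it reaches from about 350 to 875 mm from the base axis. Payload 4.2 kg.
Tool frame: the origin (TCP) lies at the very end of the fingers, on their centre line; the grasp point (between the pads) lies arm.hold_point_z behind it (arm.hold_point_z is the distance from the TCP to the grasp point, in mm); z points along the fingers, y is the direction in which the jaws open and shut (so a half turn about z gives the same grasp; the last joint's range is limited). The gripper opens to 85 mm and grips with 20 to 120 N. Pads are 22 mm wide; open, the fingers measure 114 mm over their backs; the gripper's body (76 mm by 85 mm) begins 54 mm behind the grasp point. The pads swing forward as they close: fully open they stand 13 mm farther back than shut.
Start: joints at [0.259, 0.385, 0.008, 0, -1.194, -0.259], TCP at [624.979, 0.025, 231.312] pointing down, gripper open.
Joint ranges: [-3.14, 3.14], [-1.21, 2.06], [-1.07, 1.41], [-3.16, 2.05], [-2.99, -0.16], [-3.1, 3.1]. Speed limits (rad/s): [2.79, 2.79, 3.14, 3.14, 3.14, 3.14].

## Interface

Orientations are given as a unit quaternion [x, y, z, w].
In Python, from bench import arm gives the robot as it stands.
- The arm moves only by the tool step_arm, never from a script. Its argument "series" is a list of rows, each a list of 6 numbers: the shift along the world's x, y, z scaled (see below), then the turn, a rotation vector about the world's x, y, z scaled (see below). A call has 1 to 12 rows; each row is the pose to reach, as a shift and turn from the pose commanded when the call began; what a row does not reach only later rows make up. The controller multiplies each number of a shift by 400 mm and each number of a turn by pi/2 rad. A row lasts 1/12 s, in which the tool goes at most 41.7 mm and 7.16 degrees, less where a joint would pass 70% of its speed; a pose out of reach is approached as far as the arm can. A call with a number of a shift or a turn outside -1 to 1 is refused whole. A call with a gripper value outside its range is refused whole. "jaw" is the opening, from -1 (shut) to 1 (fully open), set as the call begins (left out, the last holds). The fingers move at their own pace and stop on an object; the grip force is fixed at half the most. Time passes only in rows, so rows that repeat a pose let the fingers close. It gives the time, the measured TCP pose, the force and the opening at its end, in the units of the state.
- arm.read_state(): the state, without advancing time (a new reading comes with each control period).
- arm.get_image(name): name is "scene" or "side" or "wrist"; returns a dict with "image" (384x512x3 uint8, red, green, blue), "camera_matrix" (3x3 intrinsics, pixels), "world_from_camera" (4x4, takes a point from camera to world coordinates). Camera axes: x right, y up, looking along -z (the intrinsics and any distortion apply to the point x, -y, -z); pixel columns grow to the right and rows downward; lengths in mm; the calibration is good to about 2 mm. A picture is of the moment at which its call begins. There is no depth.
- arm.job_done(): hands the job in, once; it reports no verdict.
The state is a dict: "clock": time; "joints": joint angles; "joint_vel": joint speeds; "joint_efforts": joint torques, N m; "position": TCP position; "ee_rot": TCP orientation; "contact_force": force on the tool from outside, world axes, zero at the start; "wrist_torque": the same for the moment, N m; "gripper_width": finger opening in mm.
Only numpy, scipy, OpenCV 4.12 (cv2) and the standard library are available. Lean on these libraries where they do the work, as an engineer would, in place of code of your own. Each camera call takes 0.05 s, during which the arm holds its last target.

## Working session

There is one attempt and no reset: what is moved stays moved. The work goes in short steps, Python scripts to look and compute and a tool call to move; the robot and the scene stay as the last step left them, time stands still between calls to the robot, and variables do not carry over. Pictures are saved under pics/ and viewed, and the job is handed in when it is done.

Besides the shell and the picture viewer there is one more tool, called after ">>>" in YAML: its name, and indented under it one key for each argument. step_arm: Moves the arm, as the interface text tells. Shifts and turns lie within -1 to 1; 1 stands for 400 mm of shift or pi/2 rad of turn. Its arguments: {"type":"object","properties":{"series":{"type":"array","items":{"type":"array","items":{"type":"number","minimum":-1,"maximum":1}}},"jaw":{"type":"number"}},"required":["series"]}

```bash
ls; mkdir -p pics
python3 - <<'E'
from bench import arm
import cv2
print(arm.read_state()); print(arm.hold_point_z)
for n in ["scene","side","wrist"]:
    d=arm.get_image(n); cv2.imwrite(f"pics/{n}0.png",d["image"][:,:,::-1]); print(n,d["camera_matrix"].tolist(),d["world_from_camera"].round(3).tolist(),[k for k in d])
E
```

```text
pics
{'clock': 0.0, 'joints': array([ 2.58600744e-01,  3.85517757e-01,  6.63132973e-03, -4.56733652e-04,
       -1.19398368e+00, -2.58597742e-01]), 'joint_vel': array([ 0.00067488,  0.0018122 , -0.0003526 , -0.00209274, -0.00185985,
       -0.00109881]), 'joint_efforts': array([-9.55001960e-04, -3.92286408e+01,  1.88399577e+01,  4.18616563e+00,
       -4.72148502e-03,  8.27910434e-07]), 'position': array([6.24425177e+02, 9.82154559e-03, 2.30253419e+02]), 'ee_rot': array([-7.07047871e-01,  7.07164895e-01,  7.04795275e-04, -7.89591305e-04]), 'contact_force': array([ 0.55534525,  0.09480599, -0.32015763]), 'wrist_torque': array([0.01402642, 0.02238666, 0.0211481 ]), 'gripper_width': 85.22448488761606}
18.700000000000003
scene [[359.63790365308284, 0.0, 249.691645991455], [0.0, 359.63790365308284, 190.2605853413398], [0.0, 0.0, 1.0]] [[-0.538, -0.596, 0.597, 1254.462], [0.843, -0.384, 0.377, 376.058], [0.004, 0.706, 0.708, 944.725], [0.0, 0.0, 0.0, 1.0]] ['image', 'camera_matrix', 'world_from_camera']
side [[448.71792041538725, 0.0, 250.66432062668846], [0.0, 448.71792041538725, 191.9012913341589], [0.0, 0.0, 1.0]] [[0.689, 0.351, -0.634, -156.113], [-0.724, 0.359, -0.589, -724.887], [0.021, 0.865, 0.502, 693.054], [0.0, 0.0, 0.0, 1.0]] ['image', 'camera_matrix', 'world_from_camera']
wrist [[299.3522891390416, 0.0, 251.23040328966943], [0.0, 299.3522891390416, 188.73244064880961], [0.0, 0.0, 1.0]] [[-1.0, -0.0, 0.002, 624.429], [-0.0, -0.962, -0.274, -69.874], [0.002, -0.274, 0.962, 373.651], [0.0, 0.0, 0.0, 1.0]] ['image', 'camera_matrix', 'world_from_camera']
```

View pics/scene0.png

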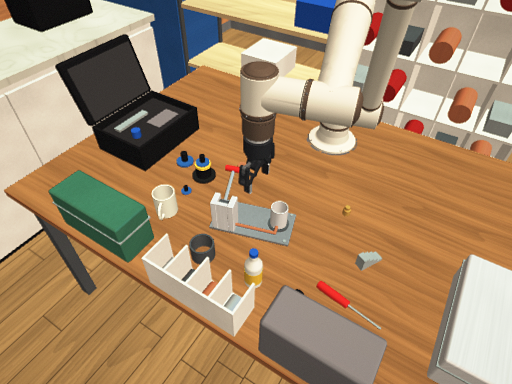

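View pics/side0.png

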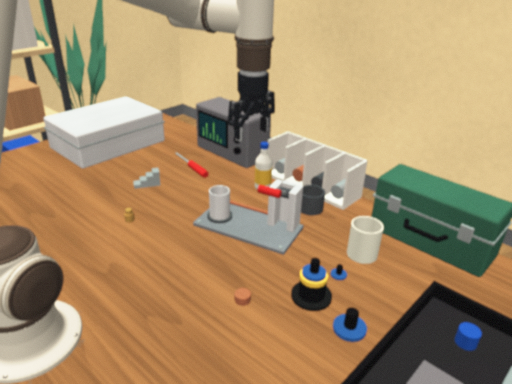

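View pics/wrist0.png

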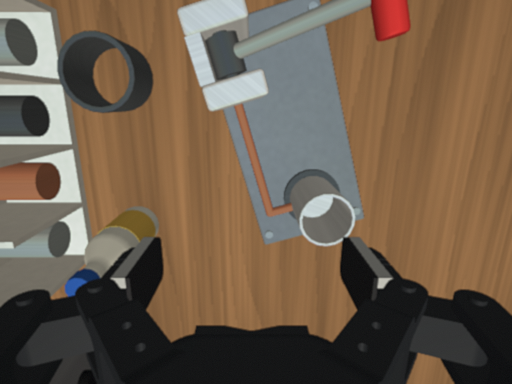

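```bash
cat > h.py <<'E'
from bench import arm
import cv2, numpy as np
def get(n): 
    return arm.get_image(n)
def ray(d,u,v):
    K=d["camera_matrix"];T=d["world_from_camera"]
    p=np.linalg.inv(K)@[u,v,1.]; r=T[:3,:3]@[p[0],-p[1],-p[2]]
    return T[:3,3],r/np.linalg.norm(r)
def on(d,u,v,z):
    o,r=ray(d,u,v); return o+r*(z-o[2])/r[2]
def proj(d,P):
    K=d["camera_matrix"];T=d["world_from_camera"]
    c=T[:3,:3].T@(np.array(P,float)-T[:3,3]); q=K@[c[0],-c[1],-c[2]]; return q[:2]/q[2]
def tri(L):
    A=np.zeros((3,3));b=np.zeros(3)
    for d,u,v in L:
        o,r=ray(d,u,v);M=np.eye(3)-np.outer(r,r);A+=M;b+=M@o
    P=np.linalg.solve(A,b)
    return P,[np.round(proj(d,P)-[u,v],1).tolist() for d,u,v in L]
def crop(d,name,u,v,w,h,s):
    x0,y0=int(u-w/2),int(v-h/2); x0=max(x0,0);y0=max(y0,0)
    c=d["image"][y0:y0+h,x0:x0+w,::-1]; c=cv2.resize(c,None,fx=s,fy=s,interpolation=cv2.INTER_CUBIC)
    cv2.imwrite("pics/"+name,c); print(name,"origin",x0,y0,"scale",s)
def mask(d,col,box=None):
    hsv=cv2.cvtColor(d["image"],cv2.COLOR_RGB2HSV); H,S,V=[hsv[...,i].astype(int) for i in range(3)]
    m={"red":((H<6)|(H>174))&(S>180)&(V>90),"yellow":(H>20)&(H<34)&(S>150)&(V>120),"blue":(H>100)&(H<125)&(S>150)&(V>60),"black":V<45}[col]
    m=m.astype(np.uint8)
    if box: k=np.zeros_like(m);k[box[1]:box[3],box[0]:box[2]]=1;m*=k
    n,l,st,c=cv2.connectedComponentsWithStats(m)
    return [(st[i].tolist(),c[i].round(1).tolist()) for i in range(1,n) if st[i][4]>8]
E
python3 - <<'E'
from h import *
s,d,w=get("scene"),get("side"),get("wrist")
crop(s,"c_scene.png",230,195,130,100,6); crop(d,"c_side.png",285,240,200,150,4)
for n,x in(("scene",s),("side",d),("wrist",w)):
    for c in("red","yellow","blue"): print(n,c,mask(x,c))
print("tin wrist",on(w,327,219,95),on(s,279.5,208,95),on(d,219,188.5,95))
E
```

```text
c_scene.png origin 165 145 scale 6
c_side.png origin 185 165 scale 4
scene red [([501, 0, 11, 11, 102], [506.6, 4.3]), ([365, 13, 18, 32, 261], [374.0, 26.8]), ([384, 69, 22, 32, 399], [394.5, 83.9]), ([405, 120, 19, 14, 181], [414.5, 126.1]), ([225, 165, 15, 8, 77], [232.1, 168.2]), ([317, 281, 33, 27, 315], [332.6, 293.8])]
scene yellow [([195, 162, 16, 9, 53], [203.4, 166.9]), ([251, 273, 11, 11, 39], [257.9, 278.2])]
scene blue [([108, 0, 78, 88, 2326], [164.5, 35.3]), ([295, 0, 41, 33, 1071], [314.3, 14.0]), ([183, 9, 36, 50, 1186], [199.7, 31.1]), ([190, 67, 5, 4, 12], [191.8, 68.3]), ([131, 127, 11, 12, 102], [135.8, 132.4]), ([177, 156, 16, 11, 117], [184.7, 161.4]), ([196, 158, 13, 9, 66], [202.3, 162.2]), ([182, 187, 9, 7, 41], [186.1, 190.7]), ([250, 249, 8, 9, 63], [253.5, 252.9])]
side red [([188, 161, 20, 16, 148], [197.8, 168.6]), ([258, 186, 23, 11, 142], [268.8, 191.0])]
side yellow [([256, 172, 14, 12, 69], [262.6, 177.5]), ([300, 271, 28, 17, 159], [312.9, 282.1])]
side blue [([3, 136, 34, 14, 239], [18.2, 142.6]), ([261, 142, 7, 6, 37], [263.8, 144.6]), ([304, 265, 21, 15, 200], [313.7, 273.0]), ([332, 270, 14, 9, 87], [338.3, 274.3]), ([334, 315, 32, 26, 489], [349.1, 329.0]), ([455, 322, 27, 29, 586], [467.8, 335.8])]
wrist red [([372, 0, 38, 41, 1315], [390.1, 18.0])]
wrist yellow []
wrist blue [([66, 269, 34, 28, 434], [79.9, 280.7])]
tin wrist [548.43599041  41.00424908  95.        ] [554.56552102  46.37608483  95.        ] [551.43785743  48.91362664  95.        ]
```

```bash
sleep 0.1
```

```text
(no output)
```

View pics/c_scene.png

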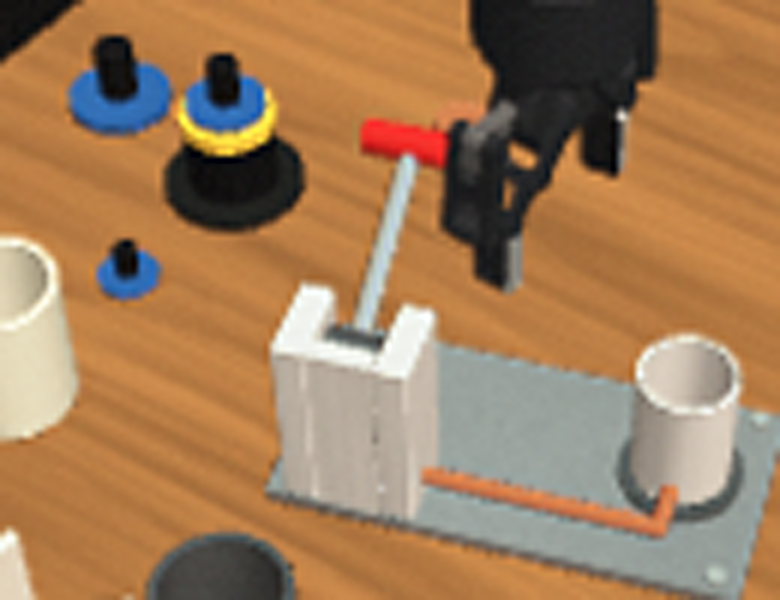

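View pics/c_side.png

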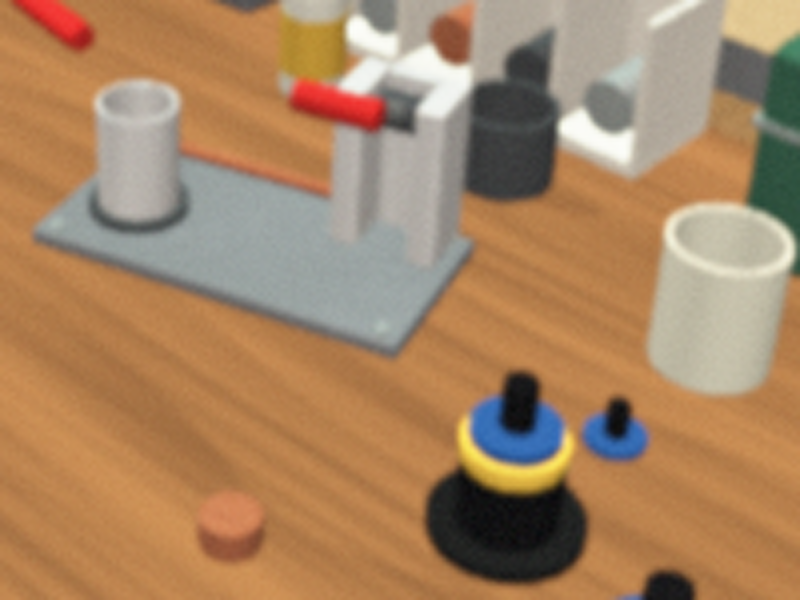

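```bash
cat > m1.py <<'E'
from h import *
s,d,w=get("scene"),get("side"),get("wrist")
print("tin tri",tri([(s,279.4,207.3),(d,219.1,190.0),(w,327,219)]))
print("tin z95",on(s,279.4,207.3,95),on(d,219.1,190.0,95))
# dock corners wrist z=12
for p in [(265,243),(362,213),(325,0)]: print("dockcorner",on(w,*p,12))
for p in [(194.5,223.5),(284,252.5),(302,230)]: print("side corner",p,on(d,*p,12))
print("handle side z167",on(d,268.8,191,167), on(s,232.1,168.2,167))
print("handle ends side", on(d,259.5,189,167),on(d,280,193,167))
# lid: knob top, blue disc, yellow
print("knob", tri([(s,202.3,155.5),(d,315,260)]))
print("knobtop z102",on(s,202.2,155,102),on(d,314.9,260,102))
print("yellow z58",on(s,203.2,165.5,64),on(d,313.5,276.5,64))
print("foot", on(s,203.5,174.5,8),on(d,311.5,295.5,8))
print("big",on(s,184.7,161.4,4),"small",on(s,186.1,190.7,4), "big side",on(d,349.5,328,8),"small",on(d,338.5,274,5))
print("mug",on(s,165,190,90),on(d,366,224,90), "disc", on(d,243,294,20))
E
python3 m1.py
```

```text
tin tri (array([548.34634929,  43.45112892,  92.41761933]), [[0.2, -0.3], [0.5, 0.5], [-0.5, 1.2]])
tin z95 [552.11302817  44.64142444  95.        ] [546.12847855  42.81381018  95.        ]
dockcorner [605.97111451 108.24980673  12.        ]
dockcorner [481.48393065  65.8180058   12.        ]
dockcorner [ 545.67756222 -176.1668437    12.        ]
side corner (194.5, 223.5) [473.53219554  63.31513035  12.        ]
side corner (284, 252.5) [ 547.38172012 -187.85816473   12.        ]
side corner (302, 230) [ 655.45636968 -159.57608579   12.        ]
handle side z167 [ 541.64486501 -134.49662599  167.        ] [ 545.05531109 -140.35821558  167.        ]
handle ends side [ 532.97219301 -112.79256323  167.        ] [ 553.37677867 -159.01570114  167.        ]
knob (array([ 484.33936174, -318.13074325,   98.43741411]), [[-0.2, -0.0], [-0.3, -0.0]])
knobtop z102 [ 485.19306884 -316.72155186  102.        ] [ 480.80334576 -320.87556403  102.        ]
yellow z58 [ 496.77028755 -307.31678723   64.        ] [ 474.80528463 -325.99280337   64.        ]
foot [ 489.55020882 -317.6033662     8.        ] [ 477.27517223 -325.04290808    8.        ]
big [ 465.55393723 -431.43803885    4.        ] small [ 590.92868689 -320.30484023    4.        ] big side [ 456.20115267 -435.85663378    8.        ] small [ 582.5885716  -324.83512281    5.        ]
mug [ 687.28957382 -318.17051546   90.        ] [ 692.42207396 -317.69487311   90.        ] disc [ 365.7539283  -224.57033224   20.        ]
```

>>> step_arm:
  series:
    - [-0.1,-0.16,0,0,0,0.08]
    - [-0.2125,-0.34,-0.02,0,0,0.174]
    - [-0.2125,-0.34,-0.04,0,0,0.174]
    - [-0.2125,-0.34,-0.04,0,0,0.174]
    - [-0.2125,-0.34,-0.04,0,0,0.174]
    - [-0.2125,-0.34,-0.04,0,0,0.174]
    - [-0.2125,-0.34,-0.04,0,0,0.174]
    - [-0.2125,-0.34,-0.04,0,0,0.174]
    - [-0.2125,-0.34,-0.04,0,0,0.174]
  jaw: -1

```text
clock: 1.2
position: [540.8, -135.1, 215.5]
ee_rot: [0.797, -0.604, 0.0, -0.0]
contact_force: [-0.9, -0.1, -0.8]
gripper_width: 0.0
```

Run:
```python
from h import *
s,d,w=get("scene"),get("side"),get("wrist")
crop(d,"lev_side.png",275,190,120,90,6); crop(s,"lev_scene.png",230,180,100,75,6);cv2.imwrite("pics/lev_w.png",w["image"][:,:,::-1])
print(mask(d,"red"),mask(s,"red"),mask(w,"red"))
st=arm.read_state();print(st["position"],st["contact_force"],st["gripper_width"])
```

```text
lev_side.png origin 215 145 scale 6
lev_scene.png origin 180 142 scale 6
[([188, 161, 20, 16, 147], [197.9, 168.6]), ([258, 186, 23, 11, 142], [268.8, 191.0])] [([501, 0, 11, 11, 102], [506.6, 4.3]), ([355, 16, 17, 29, 291], [363.4, 31.8]), ([381, 69, 25, 32, 489], [392.9, 84.1]), ([405, 120, 19, 14, 181], [414.5, 126.1]), ([225, 165, 18, 8, 93], [233.5, 168.4]), ([317, 281, 33, 27, 315], [332.6, 293.8])] [([233, 167, 29, 69, 1672], [247.0, 196.3])]
[ 540.47845711 -135.22109193  215.2241995 ] [ 0.13767687 -0.19529241 -0.34197926] -0.09069747503561669
```

View pics/lev_side.png

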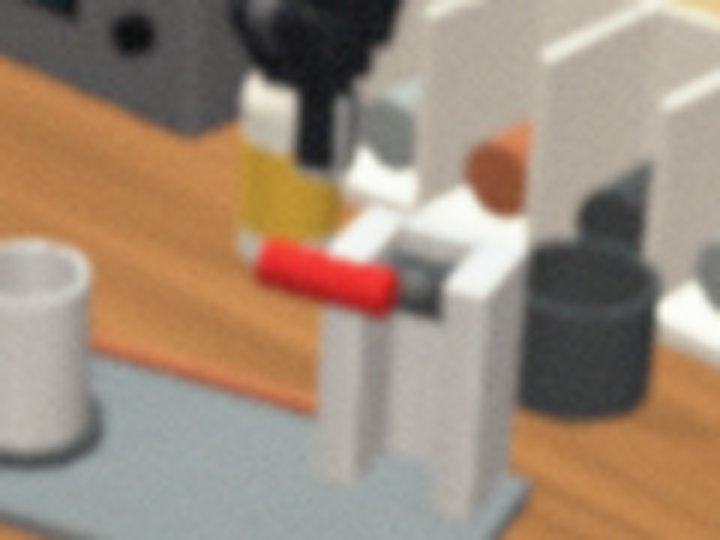

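View pics/lev_w.png

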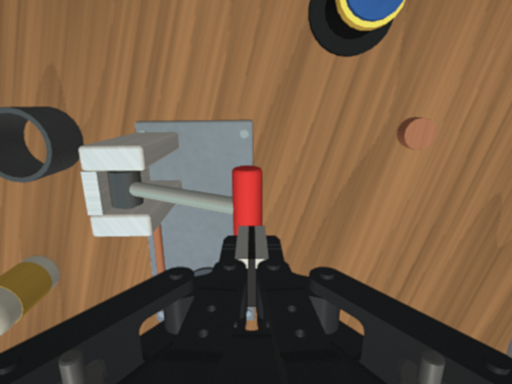

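Run:
```python
from h import *
w=get("wrist")
yaw=.273;X=np.array([np.cos(yaw),np.sin(yaw)]);Y=np.array([-X[1],X[0]])
T=np.array([549,43.5])
for p in [(247,170),(235,207)]:
    q=on(w,*p,170 if p[1]==170 else 167)[:2]-T; print(p,q@X,q@Y+85)
print(proj(w,[*(T-170*Y-55*X),177]),proj(w,[*(T-198*Y-55*X),167]))
for p in [(253,121),(137,122)]:
    q=on(w,*p,12)[:2]-T; print(p,q@X,q@Y+85)
q=np.array([540.5,-135.2])-T;print("tcp",q@X,q@Y+85)
```

```text
(247, 170) -54.15439435715936 -113.40788194397012
(235, 207) -45.94587803160678 -87.13854000696477
[248.23364722 215.2940243 ] [248.35621828 169.63215657]
(253, 121) -58.866615106731906 -135.51427985822517
(137, 122) 72.41763483016638 -134.1147678883436
tcp -56.36658416036375 -84.79030652570432
```

>>> step_arm:
  series:
    - [0,0,-0.06,0,0,0]
    - [0,0,-0.09,0,0,0]
    - [-0.008,-0.002,-0.11,0,0,0]
    - [-0.017,-0.005,-0.13,0,0,0]
    - [-0.027,-0.008,-0.165,0,0,0]
    - [-0.034,-0.0095,-0.2,0,0,0]
    - [-0.036,-0.01,-0.235,0,0,0]
    - [-0.0345,-0.0097,-0.27,0,0,0]
    - [-0.031,-0.0086,-0.295,0,0,0]
    - [-0.031,-0.0086,-0.295,0,0,0]

```text
clock: 2.23
position: [526.8, -139.7, 95.9]
ee_rot: [0.797, -0.604, -0.001, 0.001]
contact_force: [-2.7, 0.0, 3.4]
gripper_width: -0.0
```

Run:
```python
from h import *
d=get("side")
crop(d,"lev2.png",275,200,120,90,6)
st=arm.read_state();print(st["position"],st["contact_force"],st["gripper_width"])
```

```text
lev2.png origin 215 155 scale 6
[ 527.09995831 -139.60308004   96.90422838] [-2.48608282 -1.58974387  3.75653132] -0.16013005745915393
```

View pics/lev2.png

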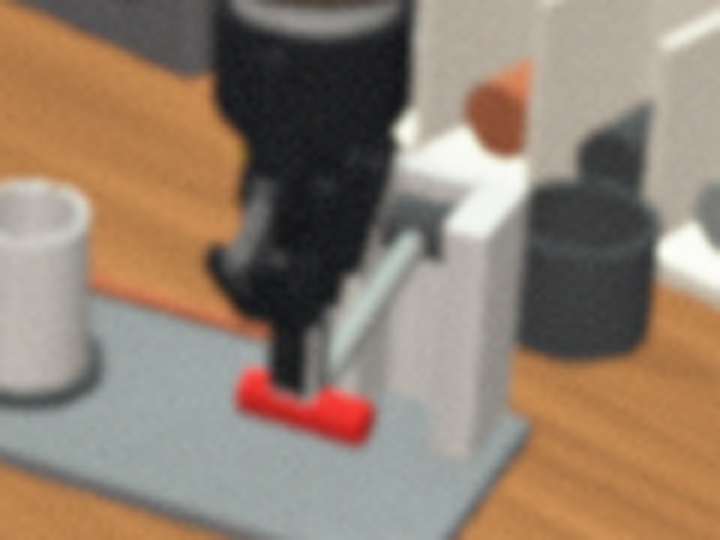

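>>> step_arm:
  series:
    - [0.003,0.001,-0.015,0,0,0]
    - [0.006,0.0015,-0.027,0,0,0]
    - [0.006,0.0015,-0.031,0,0,0]
    - [0.006,0.0015,-0.031,0,0,0]

```text
clock: 2.62
position: [530.8, -138.8, 85.2]
ee_rot: [0.797, -0.604, 0.001, -0.0]
contact_force: [-0.2, -1.8, 3.7]
gripper_width: 0.2
```

>>> step_arm:
  series:
    - [0,0,-0.005,0,0,0]
    - [0,0,-0.005,0,0,0]
    - [0,0,-0.005,0,0,0]

```text
clock: 2.87
position: [531.0, -138.8, 84.2]
ee_rot: [0.797, -0.604, 0.001, -0.001]
contact_force: [-2.7, -1.0, 7.1]
gripper_width: -0.1
```

>>> step_arm:
  series:
    - [0,0,-0.005,0,0,0]
    - [0,0,-0.01,0,0,0]
    - [0,0,-0.01,0,0,0]
    - [0,0,-0.01,0,0,0]

```text
clock: 3.2
position: [531.5, -138.8, 82.9]
ee_rot: [0.797, -0.603, 0.002, -0.001]
contact_force: [-8.0, 2.7, 21.3]
gripper_width: -0.0
```

Run:
```python
from h import *
d=get("side")
crop(d,"lev3.png",275,200,120,90,6)
st=arm.read_state();print(st["position"],st["contact_force"])
```

```text
lev3.png origin 215 155 scale 6
[ 531.45394527 -138.78136618   82.88093731] [-6.21993279  1.7099787  21.14396742]
```

View pics/lev3.png

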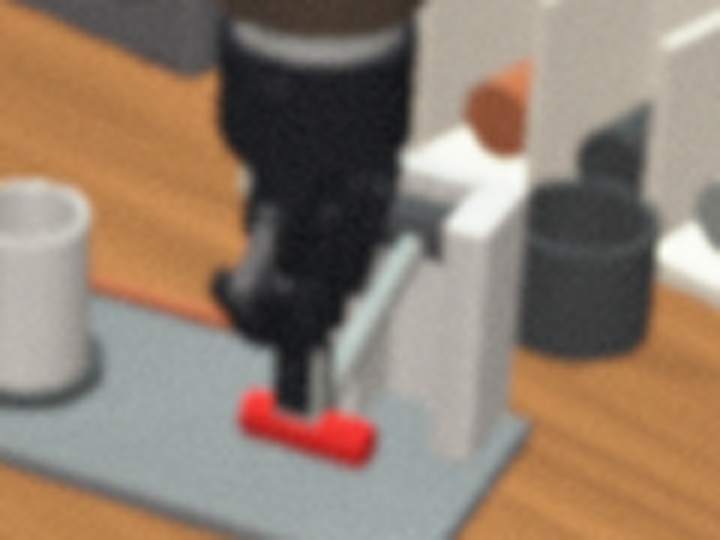

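At the hard stop: 21 N while nearly no further travel. Now let the lever rise.

>>> step_arm:
  series:
    - [-0.005,-0.0015,0.03,0,0,0]
    - [-0.008,-0.002,0.06,0,0,0]
    - [-0.011,-0.003,0.1,0,0,0]
    - [-0.008,-0.002,0.14,0,0,0]
    - [0,0,0.18,0,0,0]
    - [0.01,0.003,0.21,0,0,0]
    - [0.022,0.006,0.24,0,0,0]
    - [0.022,0.006,0.29,0,0,0]
    - [0.022,0.006,0.36,0,0,0]
    - [0.022,0.006,0.4,0,0,0]
    - [0.022,0.006,0.4,0,0,0]

```text
clock: 4.17
position: [541.5, -136.3, 243.1]
ee_rot: [0.797, -0.604, 0.004, -0.003]
contact_force: [-0.1, 0.8, 0.8]
gripper_width: -0.0
```

Run:
```python
from h import *
d=get("side")
crop(d,"lev4.png",275,200,120,90,6)
st=arm.read_state();print(st["position"],st["contact_force"]);print(mask(d,"red"),mask(d,"yellow"))
w=get("wrist");cv2.imwrite("pics/w4.png",w["image"][:,:,::-1])
```

```text
lev4.png origin 215 155 scale 6
[ 540.23384503 -136.03198616  240.73661631] [-0.95403362  0.02103371  0.19368266]
[([188, 161, 20, 16, 148], [197.8, 168.6]), ([258, 186, 23, 11, 142], [268.7, 191.0])] [([256, 171, 14, 13, 73], [262.5, 177.3]), ([300, 271, 28, 17, 156], [312.8, 282.2])]
```

View pics/w4.png

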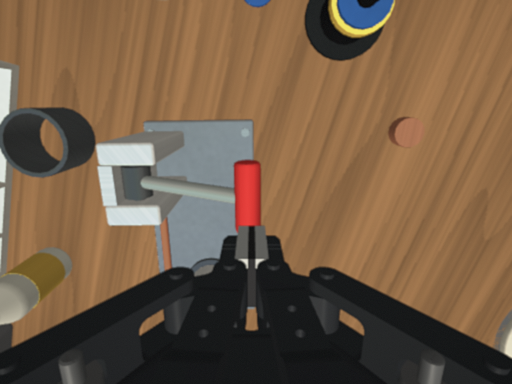

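>>> step_arm:
  series:
    - [-0.05,-0.1,0,0,0,0]
    - [-0.08,-0.2,0,0,0,0]
    - [-0.1,-0.285,0,0,0,0]
    - [-0.1,-0.285,0,0,0,0]
    - [-0.1,-0.285,0,0,0,0]
    - [-0.1,-0.285,0,0,0,0]
  jaw: 1

```text
clock: 4.77
position: [498.3, -250.2, 237.4]
ee_rot: [0.797, -0.605, -0.001, 0.0]
contact_force: [-0.1, 0.6, -0.3]
gripper_width: 72.2
```

Run:
```python
from h import *
st=arm.read_state();print(st["position"],st["ee_rot"],st["gripper_width"])
w=get("wrist");cv2.imwrite("pics/w5.png",w["image"][:,:,::-1]);print(mask(w,"yellow"),mask(w,"blue"))
```

```text
[ 498.29695067 -250.19297657  237.40046206] [ 7.96585497e-01 -6.04524668e-01 -1.19349906e-03  2.18800476e-04] 72.20794005603688
[([254, 77, 59, 61, 243], [284.1, 106.5])] [([297, 0, 60, 44, 1680], [324.5, 21.9]), ([180, 65, 31, 32, 618], [195.5, 80.6]), ([260, 82, 48, 51, 1547], [282.9, 107.0])]
```

View pics/w5.png

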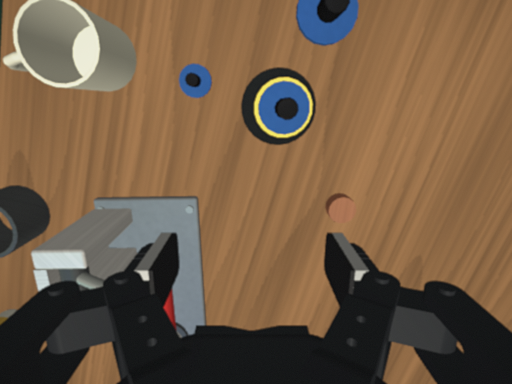

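Wrist view: nested lids at (283,107); look-alikes: big blue (325,20), small (195,80). The nested one is the middle size.

Run:
```python
from h import *
w=get("wrist");s=get("scene");d=get("side")
crop(w,"lid_w.png",283,107,100,90,6)
print("flange",on(w,283.5,107.3,64),"diam",np.linalg.norm(on(w,253.8,107,64)-on(w,313,107,64)))
print("blue disc z72",on(w,283.8,107,72))
print("side flange z64",on(d,313.9,277.5,64), "scene knob102",on(s,202.2,155,102),on(d,315,259.5,102))
st=arm.read_state();print(st["position"],st["gripper_width"])
# camera height consistency: known dock corner etc.
print("corner",on(w,197,197.5,12))
```

```text
lid_w.png origin 233 62 scale 6
flange [ 483.93041258 -322.21854141   64.        ] diam 60.505232478991275
blue disc z72 [ 484.57108363 -322.44735137   72.        ]
side flange z64 [ 472.83165565 -328.5094103    64.        ] scene knob102 [ 485.19306884 -316.72155186  102.        ] [ 482.29555371 -320.02970745  102.        ]
[ 499.13370898 -249.32594481  238.5817397 ] 85.35133884087767
corner [ 552.41655957 -185.34223651   12.        ]
```

View pics/lid_w.png

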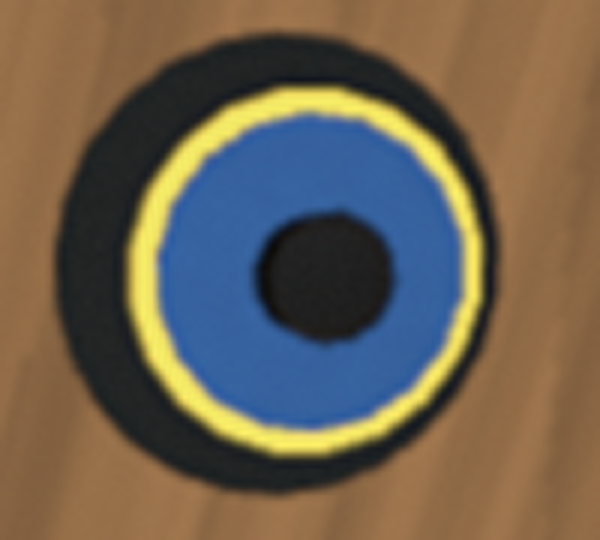

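>>> step_arm:
  series:
    - [-0.02,-0.09,0,0,0,0]
    - [-0.037,-0.178,-0.06,0,0,0]
    - [-0.037,-0.178,-0.15,0,0,0]
    - [-0.037,-0.178,-0.222,0,0,0]
    - [-0.037,-0.178,-0.222,0,0,0]
    - [-0.037,-0.178,-0.222,0,0,0]

```text
clock: 5.47
position: [483.7, -321.0, 149.2]
ee_rot: [0.797, -0.604, -0.001, 0.001]
contact_force: [1.0, -1.1, 1.0]
gripper_width: 85.1
```

Run:
```python
from h import *
st=arm.read_state();print(st["position"],st["ee_rot"],st["gripper_width"])
w=get("wrist");cv2.imwrite("pics/w6.png",w["image"][:,:,::-1]);print(mask(w,"yellow"),mask(w,"blue"))
d=get("side");crop(d,"s6.png",312,270,150,110,5)
```

```text
[ 483.73097676 -320.99585265  149.24790089] [ 0.79729648 -0.60358558 -0.00145858  0.00079761] 85.10887165094134
[([213, 155, 75, 50, 220], [253.3, 167.0])] [([272, 22, 75, 81, 3616], [306.7, 63.0]), ([128, 126, 39, 38, 865], [149.0, 143.6]), ([219, 164, 64, 62, 2292], [250.2, 191.0])]
s6.png origin 237 215 scale 5
```

View pics/w6.png

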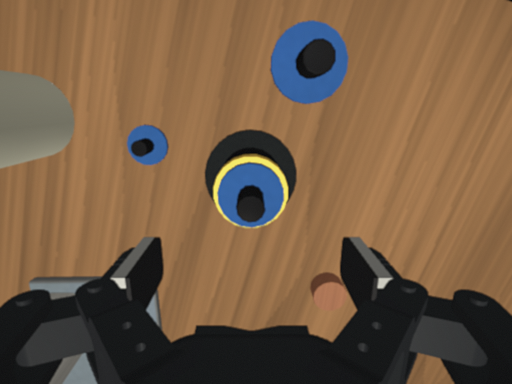

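View pics/s6.png

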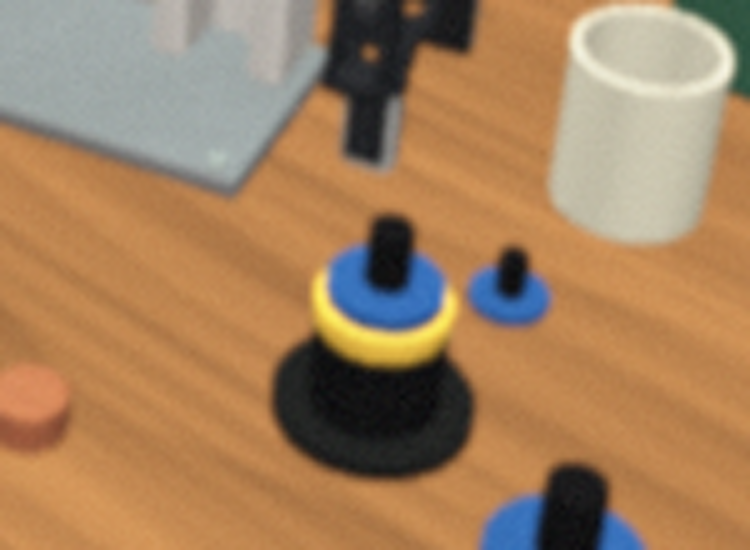

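Run:
```python
from h import *
w=get("wrist")
print(on(w,250.6,191,64),on(w,250.6,191,68), proj(w,[484,-321.3,64]),proj(w,[484,-321.3,102]))
c=w["image"][140:240,200:300,::-1];cv2.imwrite("pics/c6.png",cv2.resize(c,None,fx=6,fy=6,interpolation=cv2.INTER_CUBIC))
st=arm.read_state();print(st["position"])
```

```text
[ 486.50525247 -323.69954534   64.        ] [ 486.80413024 -324.82047683   68.        ] [252.77328438 194.55264833] [252.92173575 210.59349718]
[ 485.88516658 -321.68232096  152.72463943]
```

View pics/c6.png

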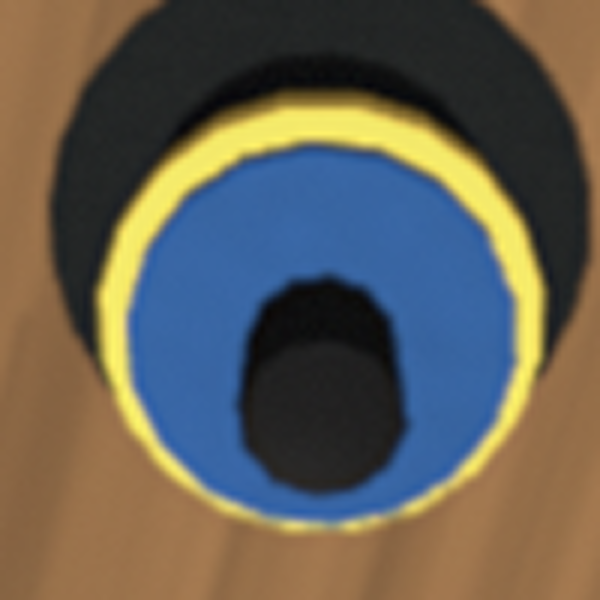

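>>> step_arm:
  series:
    - [0,-0.003,-0.05,0,0,0]
    - [0,-0.003,-0.11,0,0,0]
    - [0,-0.003,-0.17,0,0,0]
    - [0,-0.003,-0.22,0,0,0]
    - [0,-0.003,-0.255,0,0,0]
    - [0,-0.003,-0.28,0,0,0]
    - [0,-0.003,-0.28,0,0,0]
    - [0,-0.003,-0.28,0,0,0]

```text
clock: 6.28
position: [485.1, -323.0, 39.3]
ee_rot: [0.797, -0.604, 0.001, -0.0]
contact_force: [0.2, -0.7, 0.9]
gripper_width: 85.3
```

Run:
```python
from h import *
st=arm.read_state();print(st["position"],st["contact_force"],st["gripper_width"])
d=get("side");crop(d,"s7.png",312,260,120,100,6)
s=get("scene");crop(s,"sc7.png",205,160,100,80,6)
w=get("wrist");cv2.imwrite("pics/w7.png",w["image"][:,:,::-1])
```

```text
[ 485.06569707 -322.98891857   39.26934856] [ 0.18551756 -0.65854404  0.89673801] 85.34005388930763
s7.png origin 252 210 scale 6
sc7.png origin 155 120 scale 6
```

View pics/s7.png

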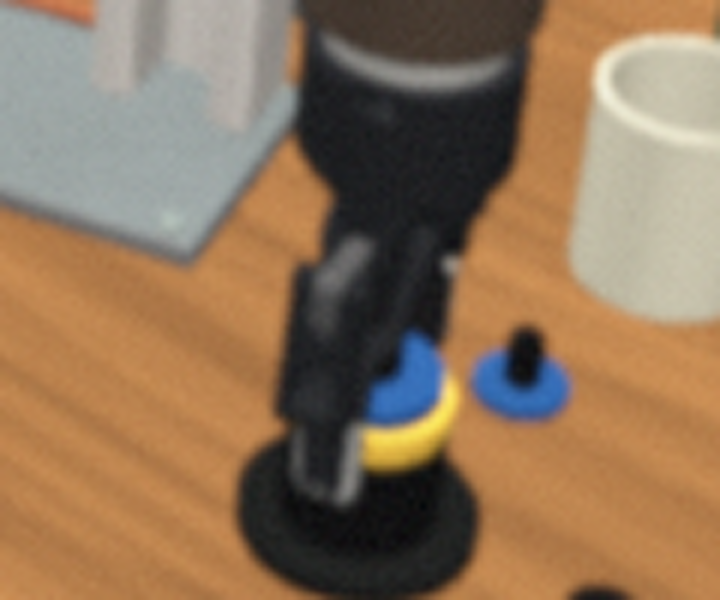

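View pics/w7.png

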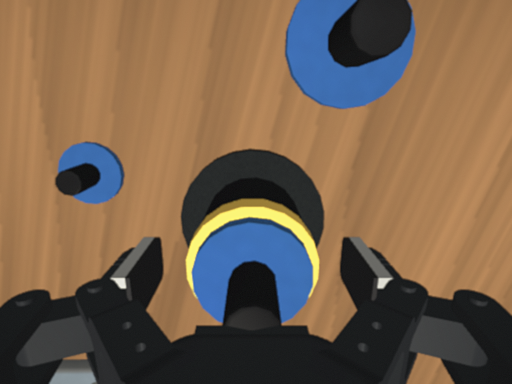

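>>> step_arm:
  series:
    - [0,0,0,0,0,0]
    - [0,0,0,0,0,0]
    - [0,0,0,0,0,0]
    - [0,0,0,0,0,0]
    - [0,0,0,0,0,0]
    - [0,0,0,0,0,0]
    - [0,0,0,0,0,0]
    - [0,0,0,0,0,0]
  jaw: -1

```text
clock: 7.1
position: [484.8, -322.9, 39.4]
ee_rot: [0.797, -0.604, 0.001, -0.0]
contact_force: [-0.3, 2.0, 6.2]
gripper_width: 57.3
```

Run:
```python
from h import *
st=arm.read_state();print(st["position"],st["contact_force"],st["wrist_torque"],st["gripper_width"])
d=get("side");crop(d,"s8.png",312,260,120,100,6)
w=get("wrist");cv2.imwrite("pics/w8.png",w["image"][:,:,::-1])
```

```text
[ 484.83530245 -322.93252302   39.42990678] [-0.29611289  1.97440255  6.24300033] [ 0.63599163 -0.01575867 -0.00394887] 57.29920321307115
s8.png origin 252 210 scale 6
```

View pics/s8.png

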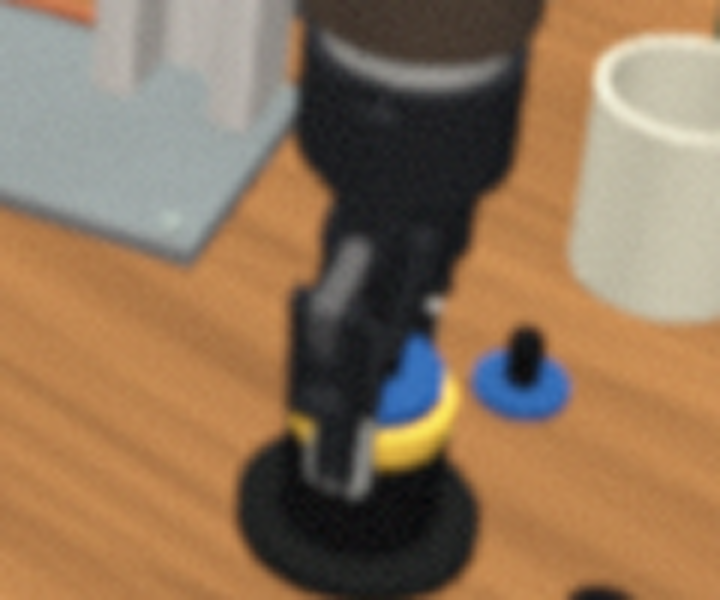

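View pics/w8.png

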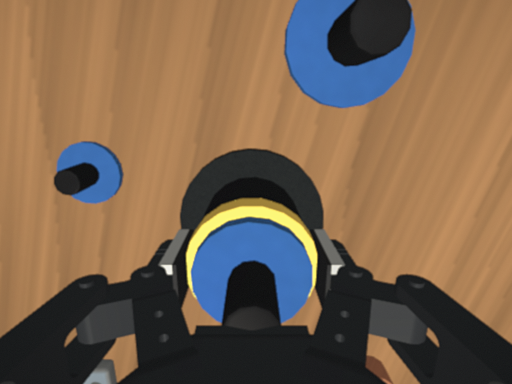

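>>> step_arm:
  series:
    - [0,0,0.005,0,0,0]
    - [0,0,0.015,0,0,0]
    - [0,0,0.03,0,0,0]
    - [0,0,0.05,0,0,0]
    - [0,0,0.07,0,0,0]
    - [0,0,0.075,0,0,0]
    - [0,0,0.075,0,0,0]

```text
clock: 7.78
position: [484.3, -323.1, 69.4]
ee_rot: [0.797, -0.604, 0.001, -0.0]
contact_force: [-0.5, -0.3, -2.8]
gripper_width: 56.9
```

Run:
```python
from h import *
st=arm.read_state();print(st["position"],st["contact_force"],st["wrist_torque"],st["gripper_width"])
d=get("side");crop(d,"s9.png",312,255,120,100,6)
w=get("wrist");cv2.imwrite("pics/w9.png",w["image"][:,:,::-1])
```

```text
[ 484.27708087 -323.12507633   69.41060703] [-0.4524599  -0.34344957 -2.78776923] [-0.01398398 -0.0234153   0.03727054] 56.87264830180287
s9.png origin 252 205 scale 6
```

View pics/s9.png

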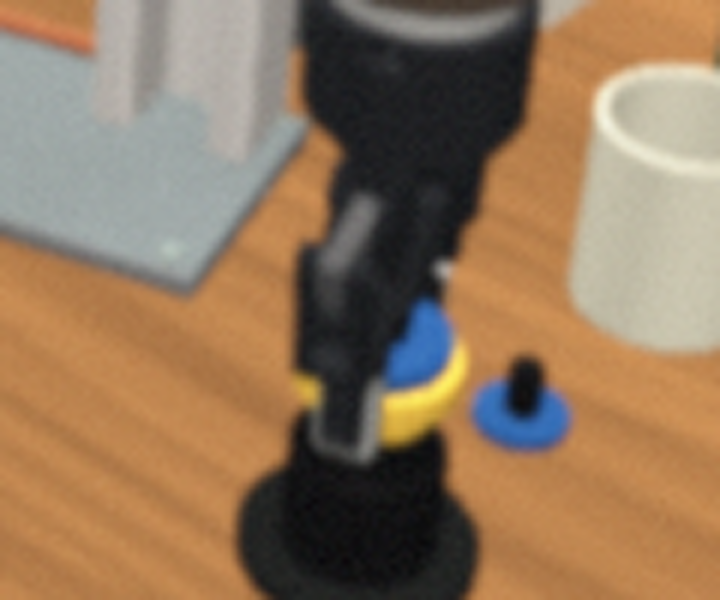

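View pics/w9.png

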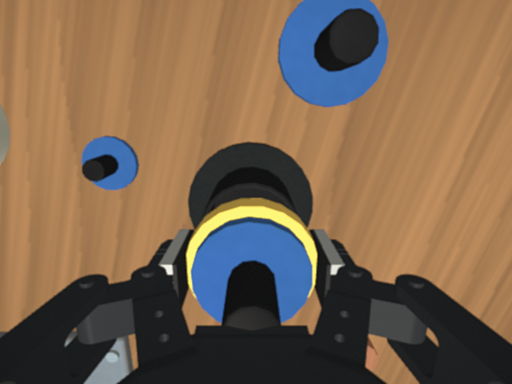

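>>> step_arm:
  series:
    - [0,0,0.03,0,0,0]
    - [0,0,0.08,0,0,0]
    - [0,0,0.14,0,0,0]
    - [0,0,0.21,0,0,0]
    - [0,0,0.28,0,0,0]
    - [0,0,0.34,0,0,0]
    - [0,0.03,0.375,0,0,0]
    - [0.01,0.08,0.385,0,0,0]
    - [0.02,0.15,0.385,0,0,0]
    - [0.03,0.23,0.385,0,0,0]
    - [0.04,0.31,0.385,0,0,0]
    - [0.05,0.39,0.385,0,0,0]

```text
clock: 8.88
position: [503.2, -165.6, 221.8]
ee_rot: [0.797, -0.605, -0.0, 0.0]
contact_force: [1.2, -0.3, -2.6]
gripper_width: 56.9
```

>>> step_arm:
  series:
    - [0.02,0.08,0,0,0,0]
    - [0.03,0.16,0,0,0,0]
    - [0.045,0.24,0,0,0,0]
    - [0.05,0.32,-0.005,0,0,0]
    - [0.055,0.39,-0.01,0,0,0]
    - [0.055,0.44,-0.01,0,0,0]
    - [0.055,0.475,-0.01,0,0,0]
    - [0.055,0.49,-0.01,0,0,0]
    - [0.055,0.5,-0.01,0,0,0]
    - [0.055,0.5,-0.01,0,0,0]
    - [0.055,0.5,-0.01,0,0,0]

```text
clock: 9.8
position: [525.8, 32.6, 218.0]
ee_rot: [0.797, -0.604, -0.0, 0.0]
contact_force: [0.2, -0.0, -1.6]
gripper_width: 56.4
```

>>> step_arm:
  series:
    - [0,0.06,0,0,0,0]
    - [0,0.13,0,0,0,0]
    - [0,0.18,0,0,0,0]
    - [0,0.21,0,0,0,0]
    - [0,0.22,0,0,0,0]
    - [0,0.22,0,0,0,0]
    - [0,0.22,0,0,0,0]

```text
clock: 10.38
position: [525.9, 120.3, 218.0]
ee_rot: [0.797, -0.604, -0.0, 0.0]
contact_force: [0.1, -0.4, -1.2]
gripper_width: 57.1
```

Run:
```python
from h import *
st=arm.read_state();print(st["clock"],st["position"],st["ee_rot"],st["contact_force"],st["gripper_width"])
w=get("wrist");cv2.imwrite("pics/w10.png",w["image"][:,:,::-1])
s=get("scene");cv2.imwrite("pics/sc10.png",s["image"][:,:,::-1])
```

```text
10.3833 [525.87061722 120.32455018 217.99810643] [ 7.96652543e-01 -6.04437430e-01 -7.20675651e-05  3.37836002e-04] [ 0.10343437 -0.41106283 -1.24634601] 57.07478102316583
```

View pics/w10.png

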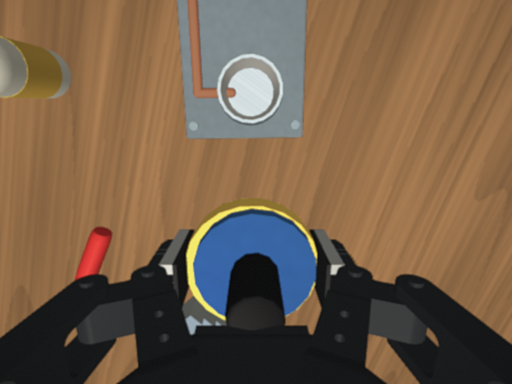

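View pics/sc10.png

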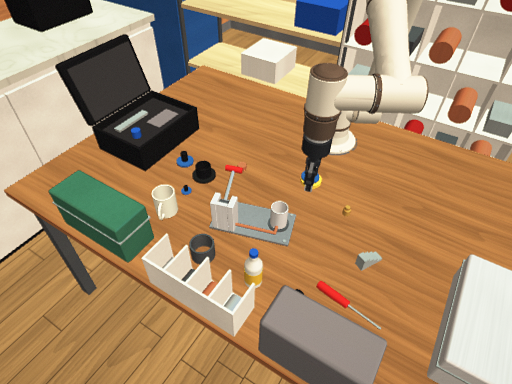

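Run:
```python
import cv2,numpy as np
a=cv2.imread("pics/w9.png")[180:340,170:335];b=cv2.imread("pics/w10.png")[180:340,170:335]
cv2.imwrite("pics/cmp10.png",cv2.resize(np.hstack([a,b]),None,fx=2.4,fy=2.4,interpolation=cv2.INTER_CUBIC))
```

```text
(no output)
```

View pics/cmp10.png

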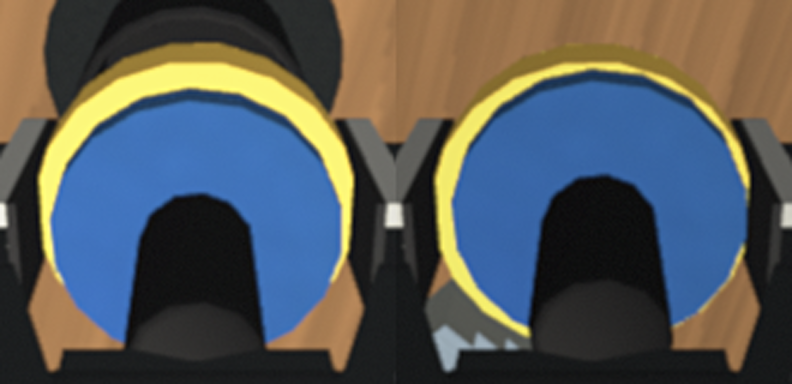

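```bash
cat > tin.py <<'E'
from h import *
import sys
w=get("wrist")
im=w["image"];hsv=cv2.cvtColor(im,cv2.COLOR_RGB2HSV)
x0,y0=205,45
c=im[y0:y0+90,x0:x0+95,::-1];cv2.imwrite("pics/tin.png",cv2.resize(c,None,fx=6,fy=6,interpolation=cv2.INTER_CUBIC))
g=cv2.cvtColor(c,cv2.COLOR_BGR2GRAY)
m=(g>200).astype(np.uint8)
n,l,st,ce=cv2.connectedComponentsWithStats(m);print(st[1:],ce[1:])
for t in (170,185,200,215):
    cs,_=cv2.findContours((g>t).astype(np.uint8),cv2.RETR_CCOMP,cv2.CHAIN_APPROX_NONE)
    for k in cs:
        if len(k)>60:
            e=cv2.fitEllipse(k);u,v=e[0][0]+x0,e[0][1]+y0
            print(t,len(k),round(u,1),round(v,1),np.round(e[1],1),on(w,u,v,95).round(1))
print(arm.read_state()["position"])
E
python3 tin.py
```

```text
[[  13    9   64   69  462]
 [  24   23   44   48 1587]] [[45.09307359 41.93073593]
 [45.98676749 46.71581601]]
170 139 250.8 91.6 [43.  48.2] [547.   43.5  95. ]
170 189 249.6 88.1 [64.8 68.1] [548.8  41.1  95. ]
170 173 249.6 88.6 [59.8 62.6] [548.7  41.5  95. ]
185 138 250.8 91.6 [42.6 47.7] [547.   43.5  95. ]
185 187 249.7 88.2 [64.3 67.6] [548.7  41.1  95. ]
185 176 249.7 88.5 [60.5 63.3] [548.6  41.4  95. ]
200 136 250.9 91.7 [41.9 47.2] [546.9  43.6  95. ]
200 186 249.6 88.3 [63.4 67. ] [548.7  41.2  95. ]
200 176 249.5 88.5 [61.  63.9] [548.7  41.4  95. ]
215 135 250.8 91.8 [41.  46.2] [547.   43.7  95. ]
215 358 249.6 88.4 [62.3 65.6] [548.7  41.3  95. ]
[525.92785453 120.14805671 218.1201769 ]
```

View pics/tin.png

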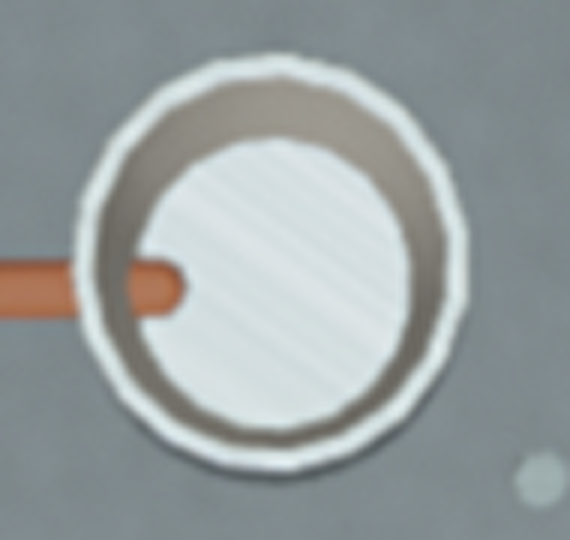

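Run:
```python
from h import *
w=get("wrist");st=arm.read_state();p=st["position"]
T=w["world_from_camera"];print("cam - tcp",T[:3,3]-p)
yaw=.273;X=np.array([np.cos(yaw),np.sin(yaw)]);Y=np.array([-X[1],X[0]])
t=np.linspace(0,2*np.pi,720)
def circ(dx,dy,dz,r):
    c=p[:2]+dx*X+dy*Y
    return np.array([proj(w,[c[0]+r*np.cos(a),c[1]+r*np.sin(a),p[2]+dz]) for a in t])
for dy in(-3,-2,-1,0,1,2):
  for dz in (24,26,28):
    q=circ(0,dy,dz,30);b=circ(0,dy,dz-12,30)
    print(dy,dz,"top v",q[:,1].min().round(1),"u",q[:,0].min().round(1),q[:,0].max().round(1),"bot v",q[:,1].max().round(1),"lower edge top v",b[:,1].min().round(1))
im=w["image"].astype(int)
for col in(245,252,260): print([im[r,col].tolist() for r in range(195,214)])
```

```text
cam - tcp [ 18.32314744 -67.43509623 143.28702233]
-3 24 top v 195.4 u 182.3 317.5 bot v 317.0 lower edge top v 187.7
-3 26 top v 196.9 u 181.3 318.5 bot v 319.9 lower edge top v 188.9
-3 28 top v 198.4 u 180.2 319.5 bot v 322.9 lower edge top v 190.1
-2 24 top v 197.7 u 182.4 317.4 bot v 318.7 lower edge top v 189.8
-2 26 top v 199.2 u 181.4 318.4 bot v 321.7 lower edge top v 191.0
-2 28 top v 200.7 u 180.4 319.4 bot v 324.8 lower edge top v 192.3
-1 24 top v 200.0 u 182.6 317.3 bot v 320.5 lower edge top v 191.9
-1 26 top v 201.5 u 181.6 318.2 bot v 323.5 lower edge top v 193.1
-1 28 top v 203.1 u 180.5 319.2 bot v 326.6 lower edge top v 194.4
0 24 top v 202.3 u 182.7 317.1 bot v 322.3 lower edge top v 194.0
0 26 top v 203.8 u 181.7 318.1 bot v 325.3 lower edge top v 195.2
0 28 top v 205.4 u 180.7 319.1 bot v 328.4 lower edge top v 196.6
1 24 top v 204.5 u 182.8 317.0 bot v 324.1 lower edge top v 196.0
1 26 top v 206.1 u 181.9 318.0 bot v 327.1 lower edge top v 197.4
1 28 top v 207.7 u 180.8 319.0 bot v 330.2 lower edge top v 198.7
2 24 top v 206.8 u 183.0 316.9 bot v 325.8 lower e
[... 343 characters left out ...]
42, 228, 100], [246, 234, 104], [199, 186, 89], [106, 106, 84], [41, 60, 86], [26, 51, 81], [30, 53, 78]]
[[150, 111, 73], [151, 111, 74], [150, 113, 73], [140, 110, 57], [136, 111, 49], [136, 111, 48], [137, 112, 49], [138, 113, 49], [137, 111, 48], [135, 109, 48], [158, 131, 57], [224, 195, 86], [241, 222, 98], [176, 163, 85], [79, 86, 83], [30, 54, 87], [27, 51, 82], [31, 54, 81], [39, 69, 106]]
[[159, 117, 78], [159, 118, 78], [156, 116, 75], [145, 114, 60], [137, 111, 48], [137, 112, 48], [139, 113, 50], [138, 113, 49], [137, 111, 48], [136, 110, 48], [158, 130, 57], [223, 193, 85], [245, 232, 104], [246, 234, 103], [178, 165, 86], [78, 85, 84], [30, 55, 87], [29, 53, 82], [33, 55, 82]]
```

>>> step_arm:
  series:
    - [0.01,-0.03,0,0,0,0]
    - [0.025,-0.09,0,0,0,0]
    - [0.045,-0.15,-0.02,0,0,0]
    - [0.055,-0.19,-0.06,0,0,0]
    - [0.058,-0.2005,-0.12,0,0,0]
    - [0.058,-0.2005,-0.18,0,0,0]
    - [0.058,-0.2005,-0.22,0,0,0]
    - [0.058,-0.2005,-0.25,0,0,0]
    - [0.058,-0.2005,-0.265,0,0,0]
    - [0.058,-0.2005,-0.265,0,0,0]
    - [0.058,-0.2005,-0.265,0,0,0]

```text
clock: 11.5
position: [549.6, 40.6, 112.5]
ee_rot: [0.797, -0.604, 0.0, -0.0]
contact_force: [0.4, 0.5, -2.1]
gripper_width: 56.9
```

Run:
```python
from h import *
st=arm.read_state();print(st["clock"],st["position"],st["contact_force"],st["gripper_width"])
w=get("wrist");cv2.imwrite("pics/w11.png",w["image"][:,:,::-1])
s=get("scene");crop(s,"sc11.png",280,195,90,75,8)
d=get("side");crop(d,"sd11.png",219,185,90,75,8)
```

```text
11.5 [549.60575711  40.58134769 112.48295597] [ 0.44823116  0.50568986 -2.14544073] 56.884224604340176
sc11.png origin 235 157 scale 8
sd11.png origin 174 147 scale 8
```

View pics/sc11.png

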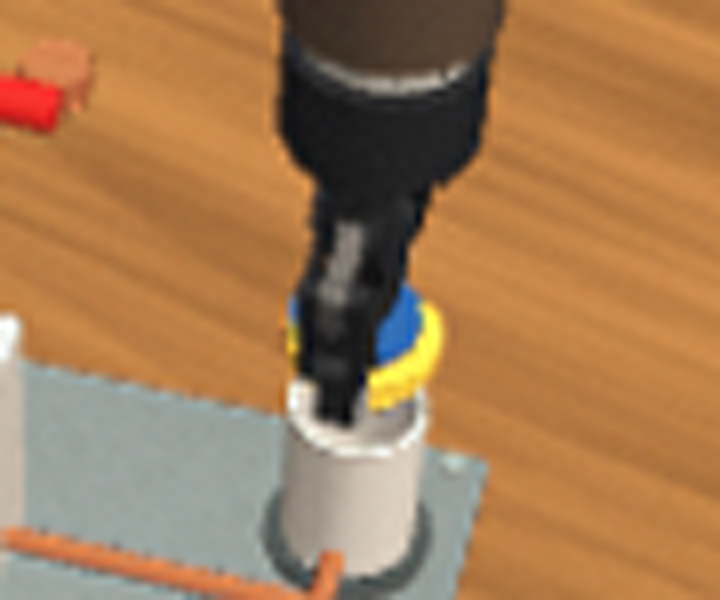

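View pics/sd11.png

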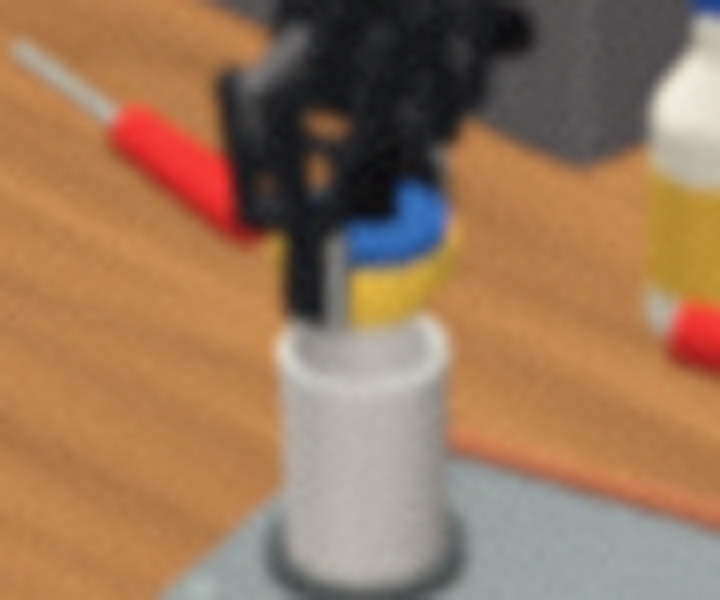

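View pics/w11.png

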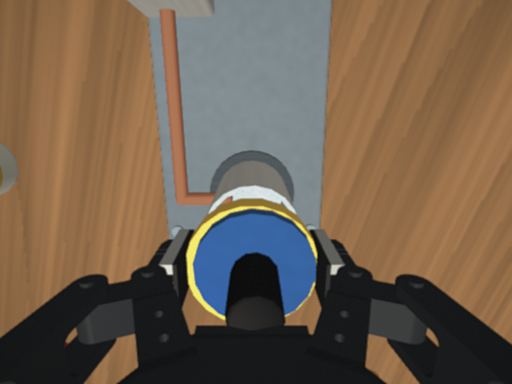

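Run:
```python
from h import *
w=get("wrist");crop(w,"c11.png",252,235,150,120,5)
st=arm.read_state();p=st["position"];print(p)
def top(c,z,r):
    t=np.linspace(0,2*np.pi,720);q=np.array([proj(w,[c[0]+r*np.cos(a),c[1]+r*np.sin(a),z]) for a in t]);return q[:,1].min().round(1),q[:,0].min().round(1),q[:,0].max().round(1)
for c in [(548.7,41.3),(549,40),(549,43.5),(549.6,40.6)]:
    print(c,"rim out",top(c,95,28),"rim in",top(c,95,25),"flange top",top(c,p[2]+26,30),"low",top(c,p[2]+14,30))
```

```text
c11.png origin 177 175 scale 5
[549.80974665  41.1602546  113.21367207]
(548.7, 41.3) rim out (np.float64(182.3), np.float64(204.4), np.float64(300.4)) rim in (np.float64(187.5), np.float64(209.5), np.float64(295.3)) flange top (np.float64(204.7), np.float64(184.5), np.float64(320.6)) low (np.float64(196.1), np.float64(189.9), np.float64(315.1))
(549, 40) rim out (np.float64(180.0), np.float64(204.4), np.float64(300.6)) rim in (np.float64(185.2), np.float64(209.5), np.float64(295.5)) flange top (np.float64(201.6), np.float64(184.4), np.float64(321.0)) low (np.float64(193.2), np.float64(189.9), np.float64(315.4))
(549, 43.5) rim out (np.float64(185.8), np.float64(203.0), np.float64(298.7)) rim in (np.float64(191.0), np.float64(208.1), np.float64(293.6)) flange top (np.float64(209.3), np.float64(182.8), np.float64(318.4)) low (np.float64(200.3), np.float64(188.3), np.float64(313.0))
(549.6, 40.6) rim out (np.float64(180.7), np.float64(203.1), np.float64(299.3)) rim in (np.float64(185.9), np.float64(208.3), np.float64(294.2)) flange top (np.float64(202.6), np.float64(182.8), np.float64(319.2)) low (np.float64(194.1), np.float64(188.4), np.float64(313.8))
```

View pics/c11.png

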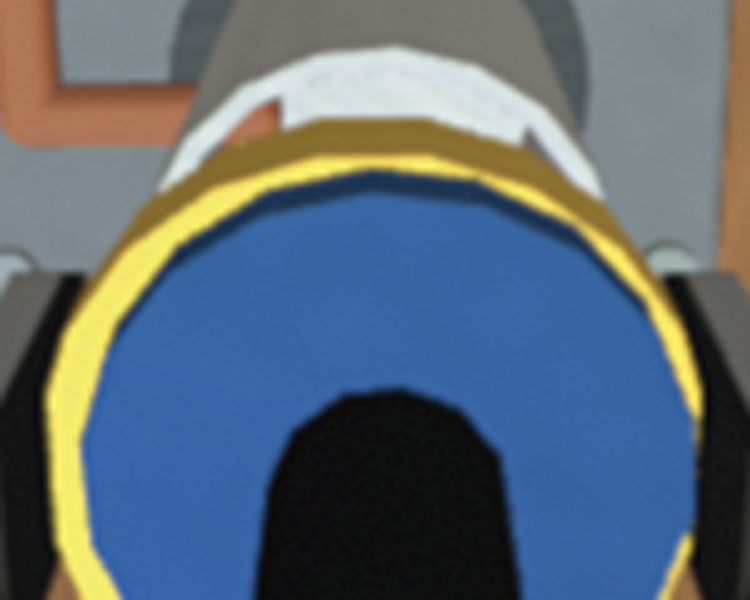

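>>> step_arm:
  series:
    - [-0.0018,0.001,0,0,0,0]
    - [-0.0018,0.001,-0.015,0,0,0]
    - [-0.0018,0.001,-0.03,0,0,0]
    - [-0.0018,0.001,-0.04,0,0,0]
    - [-0.0018,0.001,-0.05,0,0,0]
    - [-0.0018,0.001,-0.055,0,0,0]
    - [-0.0018,0.001,-0.06,0,0,0]
    - [-0.0018,0.001,-0.06,0,0,0]

```text
clock: 12.37
position: [548.2, 41.3, 87.5]
ee_rot: [0.797, -0.604, -0.0, 0.0]
contact_force: [0.2, 0.1, -2.8]
gripper_width: 57.3
```

>>> step_arm:
  series:
    - [0,0,-0.004,0,0,0]
    - [0,0,-0.008,0,0,0]
    - [0,0,-0.012,0,0,0]
    - [0,0,-0.014,0,0,0]
    - [0,0,-0.014,0,0,0]

```text
clock: 12.78
position: [548.5, 41.4, 82.5]
ee_rot: [0.797, -0.604, 0.0, 0.0]
contact_force: [0.4, -0.3, -2.7]
gripper_width: 57.0
```

Run:
```python
from h import *
st=arm.read_state();print(st["clock"],st["position"],st["contact_force"],st["gripper_width"])
w=get("wrist");crop(w,"c12.png",252,235,150,120,5)
s=get("scene");crop(s,"sc12.png",280,195,90,75,8)
d=get("side");crop(d,"sd12.png",219,185,90,75,8)
```

```text
12.7833 [548.45125672  41.40503704  82.54237914] [ 0.42240367 -0.28751888 -2.72258288] 56.97603403401881
c12.png origin 177 175 scale 5
sc12.png origin 235 157 scale 8
sd12.png origin 174 147 scale 8
```

View pics/sd12.png

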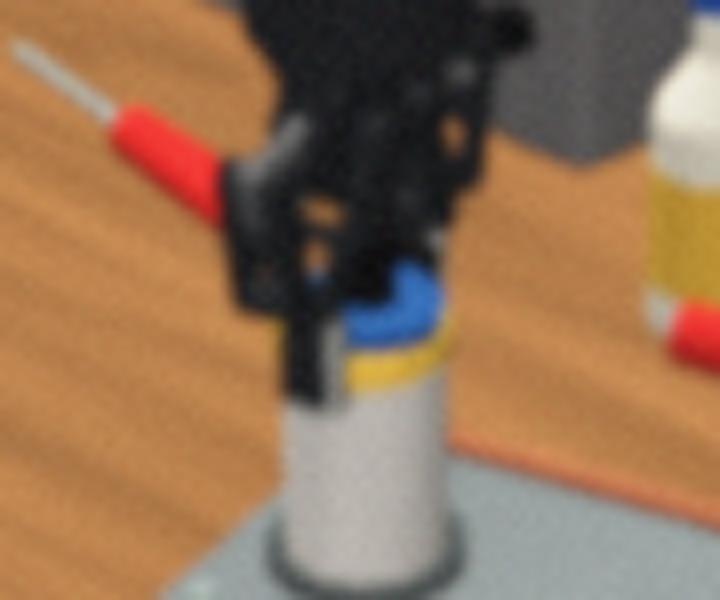

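View pics/sc12.png

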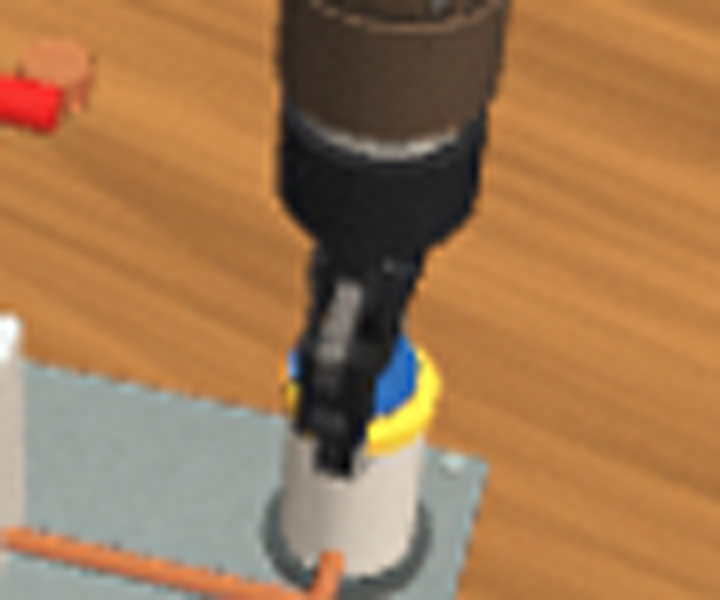

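Plug is in with no side load; the flange almost touches the rim. Keep lowering gently until contact.

>>> step_arm:
  series:
    - [0,0,-0.0025,0,0,0]
    - [0,0,-0.004,0,0,0]
    - [0,0,-0.005,0,0,0]
    - [0,0,-0.005,0,0,0]

```text
clock: 13.27
position: [548.6, 41.4, 82.4]
ee_rot: [0.797, -0.604, 0.0, -0.0]
contact_force: [-4.9, 0.5, 8.8]
gripper_width: 57.0
```

Run:
```python
from h import *
st=arm.read_state();print(st["clock"],st["position"],st["contact_force"],st["gripper_width"])
w=get("wrist");crop(w,"c13.png",252,235,150,120,5)
d=get("side");crop(d,"sd13.png",219,185,90,75,8)
```

```text
13.2667 [548.57388717  41.38929593  82.39839277] [-4.9150227   0.46842305  8.77457806] 56.96092019951391
c13.png origin 177 175 scale 5
sd13.png origin 174 147 scale 8
```

View pics/sd13.png

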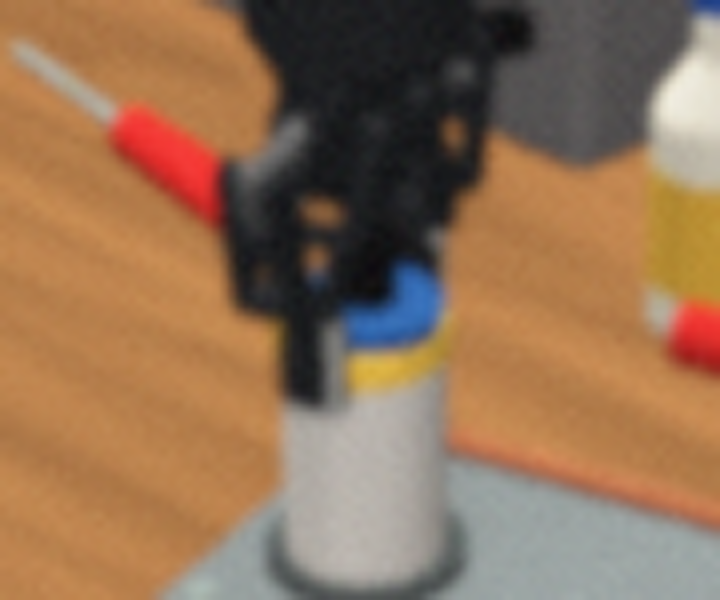

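View pics/c13.png

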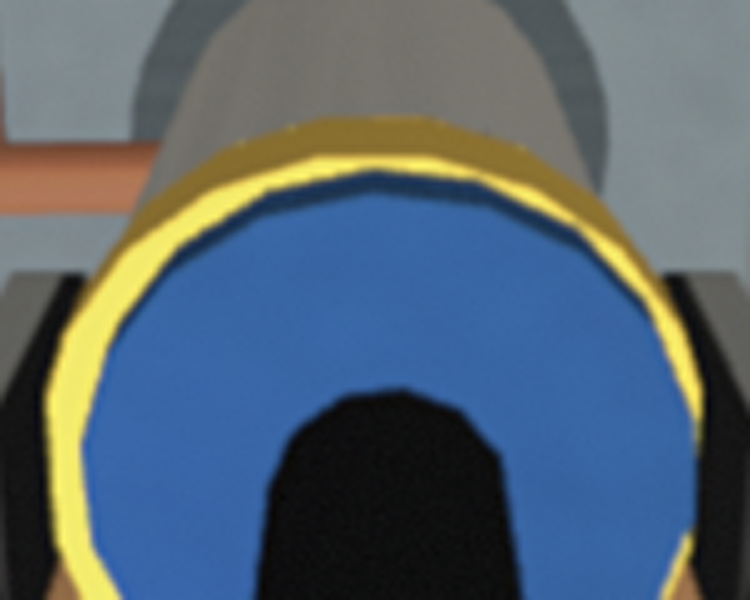

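>>> step_arm:
  series:
    - [0,0,0,0,0,0]
    - [0,0,0,0,0,0]
    - [0,0,0,0,0,0]
    - [0,0,0,0,0,0]
    - [0,0,0,0,0,0]
    - [0,0,0,0,0,0]
    - [0,0,0,0,0,0]
  jaw: 1

```text
clock: 13.95
position: [548.5, 41.3, 80.4]
ee_rot: [0.797, -0.604, -0.0, 0.0]
contact_force: [0.7, 0.5, 0.4]
gripper_width: 85.6
```

Run:
```python
from h import *
st=arm.read_state();print(st["clock"],st["position"],st["contact_force"],st["gripper_width"])
w=get("wrist");crop(w,"c14.png",252,235,150,120,5)
d=get("side");crop(d,"sd14.png",219,185,90,75,8)
```

```text
13.95 [548.45076185  41.34924504  80.36943878] [0.70586249 0.47382012 0.4089435 ] 85.59433323490019
c14.png origin 177 175 scale 5
sd14.png origin 174 147 scale 8
```

View pics/c14.png

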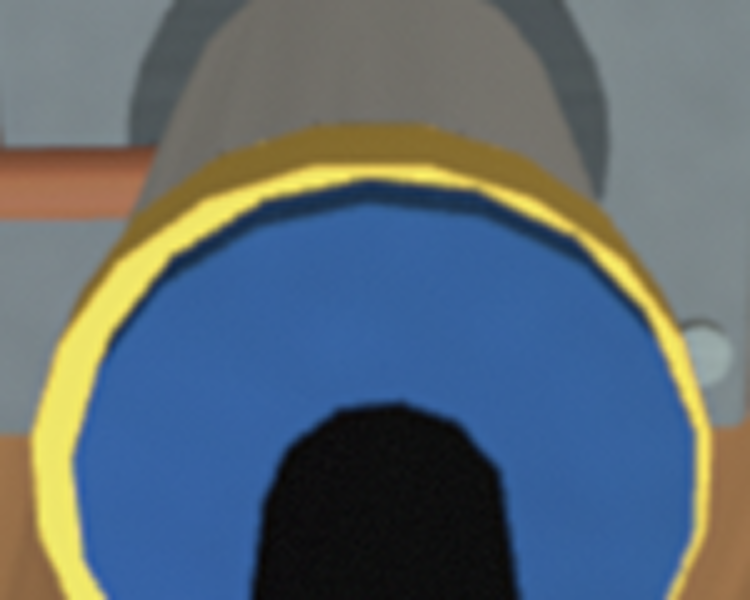

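>>> step_arm:
  series:
    - [0,0,0.02,0,0,0]
    - [0,0,0.06,0,0,0]
    - [0,0,0.12,0,0,0]
    - [0,0,0.2,0,0,0]
    - [0,0,0.27,0,0,0]
    - [-0.02,0.07,0.3,0,0,0]
    - [-0.04,0.14,0.31,0,0,0]
    - [-0.05,0.17,0.31,0,0,0]
    - [-0.05,0.17,0.31,0,0,0]
    - [-0.05,0.17,0.31,0,0,0]
    - [-0.05,0.17,0.31,0,0,0]

```text
clock: 14.97
position: [528.2, 108.8, 204.1]
ee_rot: [0.797, -0.604, -0.0, 0.001]
contact_force: [0.5, -0.4, -0.3]
gripper_width: 85.4
```

Run:
```python
from h import *
st=arm.read_state();print(st["clock"],st["position"],st["ee_rot"],st["contact_force"],st["gripper_width"])
w=get("wrist");cv2.imwrite("pics/w15.png",w["image"][:,:,::-1])
crop(w,"c15.png",250,110,110,100,6)
d=get("side");crop(d,"sd15.png",219,185,90,75,8)
```

```text
14.9667 [528.23704716 108.83742456 204.09141512] [ 7.96828193e-01 -6.04205613e-01 -2.05762507e-04  6.04368636e-04] [ 0.4887077  -0.39699159 -0.25245991] 85.38813054949101
c15.png origin 195 60 scale 6
sd15.png origin 174 147 scale 8
```

View pics/c15.png

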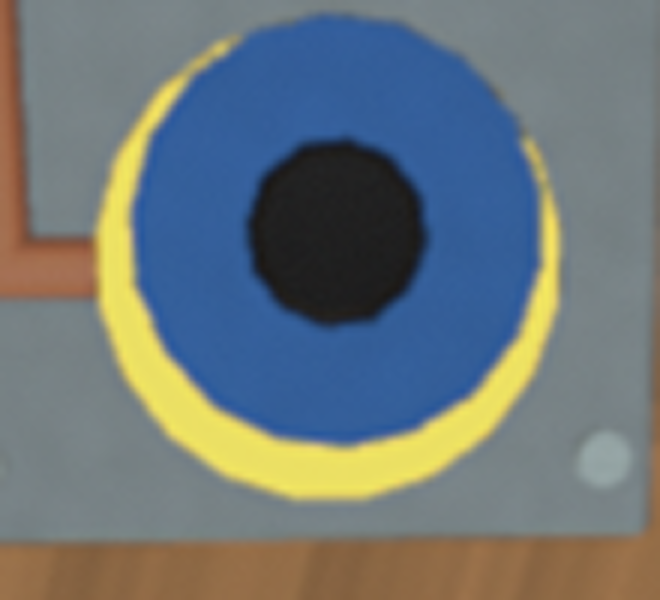

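View pics/sd15.png

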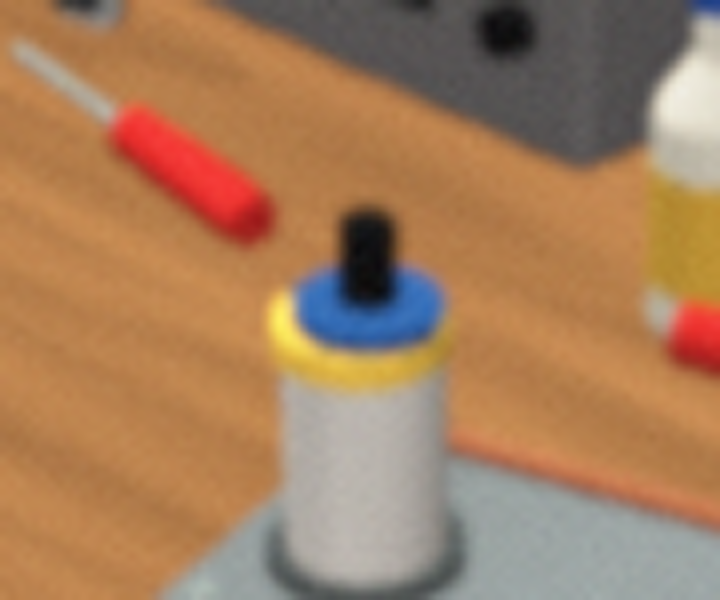

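Run:
```python
from h import *
w=get("wrist");st=arm.read_state();p=st["position"]
k=on(w,250.8,98.2,145);f=on(w,249.3,103.5,107)
print("knob",k,"flange",f,"shift",k-p,p)
q=lambda u0,u1,v,z:np.linalg.norm(on(w,u0,v,z)-on(w,u1,v,z))
print("knob diam",q(195+248/6,195+428/6,98,145),"flange diam",q(195+97/6,195+560/6,103,107))
```

```text
knob [547.76928217  38.01627896 145.        ] flange [547.99228765  41.49509576 107.        ] shift [ 19.28142513 -70.45962433 -59.03129512] [528.48785704 108.4759033  204.03129512]
knob diam 19.407268993439196 flange diam 59.55525282546364
```

>>> step_arm:
  series:
    - [0.02,-0.07,0,0,0,0]
    - [0.04,-0.14,0,0,0,0]
    - [0.048,-0.176,0,0,0,0]
    - [0.048,-0.176,-0.03,0,0,0]
    - [0.048,-0.176,-0.06,0,0,0]
    - [0.048,-0.176,-0.08,0,0,0]
    - [0.048,-0.176,-0.08,0,0,0]
    - [0.048,-0.176,-0.08,0,0,0]
  jaw: 0.1

```text
clock: 15.78
position: [547.6, 38.6, 172.1]
ee_rot: [0.797, -0.604, -0.0, 0.001]
contact_force: [0.6, 0.0, 0.5]
gripper_width: 46.7
```

Run:
```python
from h import *
st=arm.read_state();print(st["clock"],st["position"],st["gripper_width"])
w=get("wrist");cv2.imwrite("pics/w16.png",w["image"][:,:,::-1])
p=st["position"]
print(proj(w,[p[0],p[1],145]))
d=get("side");crop(d,"sd16.png",219,175,90,75,8)
```

```text
15.7833 [547.59859265  38.61161142 172.12981116] 46.705266418544376
[250.27596788 222.15798122]
sd16.png origin 174 137 scale 8
```

View pics/w16.png

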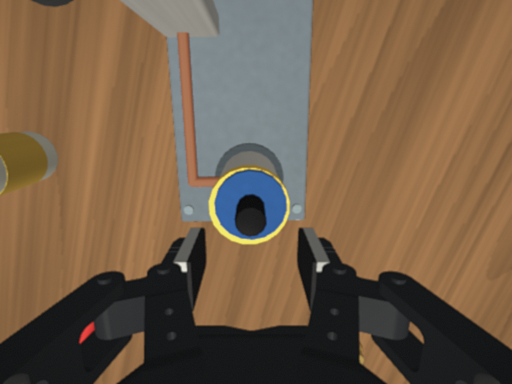

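View pics/sd16.png

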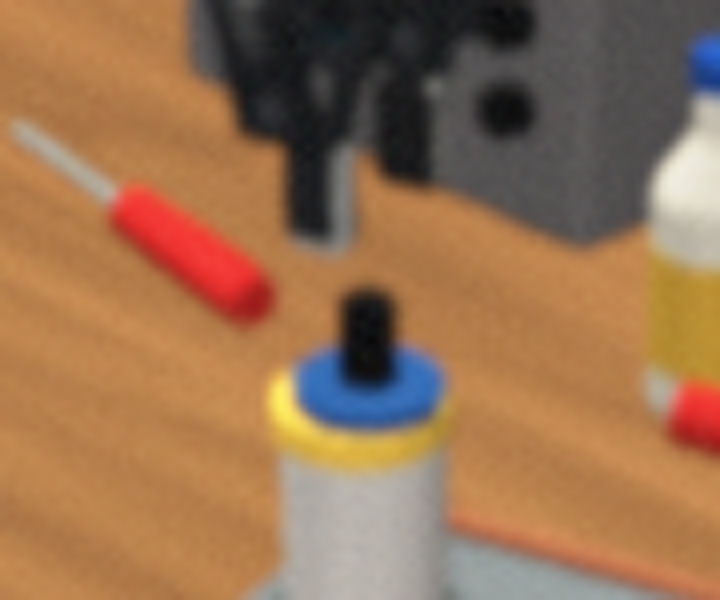

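>>> step_arm:
  series:
    - [0,-0.002,-0.03,0,0,0]
    - [0,-0.002,-0.065,0,0,0]
    - [0,-0.002,-0.095,0,0,0]
    - [0,-0.002,-0.115,0,0,0]
    - [0,-0.002,-0.13,0,0,0]
    - [0,-0.002,-0.13,0,0,0]
    - [0,-0.002,-0.13,0,0,0]

```text
clock: 16.47
position: [548.0, 38.3, 120.9]
ee_rot: [0.797, -0.604, 0.0, -0.0]
contact_force: [-1.0, 0.6, -0.0]
gripper_width: 46.8
```

Run:
```python
from h import *
st=arm.read_state();print(st["clock"],st["position"],st["contact_force"],st["gripper_width"])
w=get("wrist");cv2.imwrite("pics/w17.png",w["image"][:,:,::-1])
d=get("side");crop(d,"sd17.png",219,180,90,75,8)
```

```text
16.4667 [547.99485108  38.30178113 120.85060251] [-1.04412797  0.55406538 -0.00526934] 46.75772903532953
sd17.png origin 174 142 scale 8
```

View pics/w17.png

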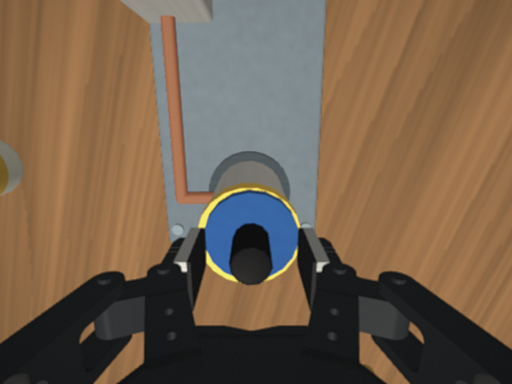

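View pics/sd17.png

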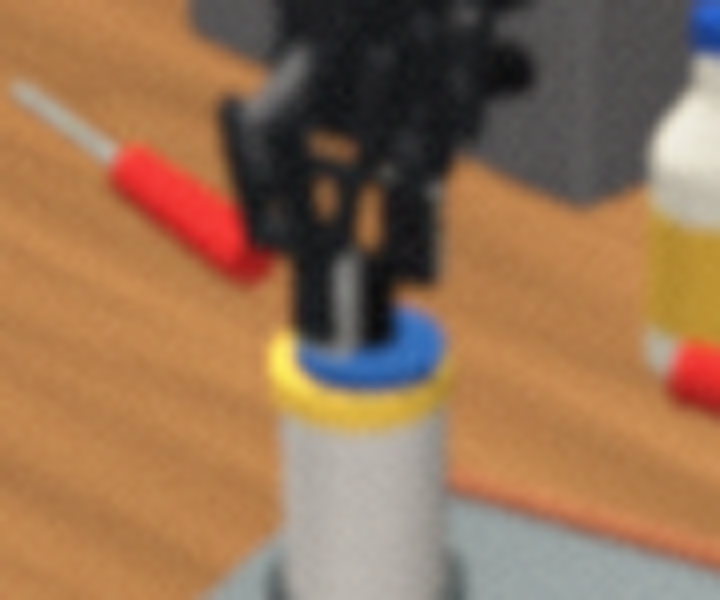

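>>> step_arm:
  series:
    - [0,0,0,0,0,0]
    - [0,0,0,0,0,0]
    - [0,0,0,0,0,0]
    - [0,0,0,0,0,0]
    - [0,0,0,0,0,0]
    - [0,0,0,0,0,0]
    - [0,0,0,0,0,0]
    - [0,0,0,0,0,0]
  jaw: -1

```text
clock: 17.23
position: [548.2, 38.3, 121.3]
ee_rot: [0.797, -0.604, 0.001, -0.001]
contact_force: [-0.2, 0.7, 5.3]
gripper_width: 18.1
```

Run:
```python
from h import *
st=arm.read_state();print(st["clock"],st["position"],st["contact_force"],st["wrist_torque"],st["gripper_width"])
w=get("wrist");crop(w,"c18.png",252,240,150,120,5)
```

```text
17.2333 [548.21921712  38.31373125 121.27574012] [-0.23091073  0.71027499  5.29523809] [0.16035037 0.14307875 0.00147457] 18.099195520793405
c18.png origin 177 180 scale 5
```

View pics/c18.png

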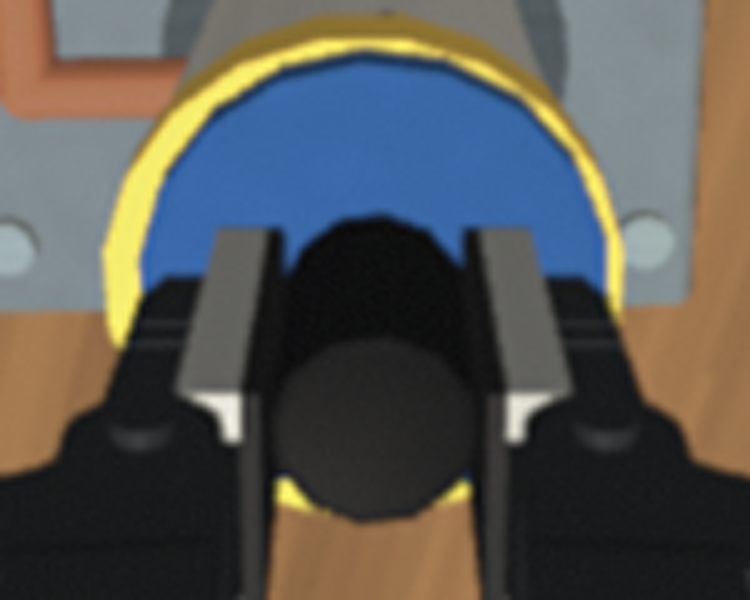

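>>> step_arm:
  series:
    - [0,0,0.005,0,0,0]
    - [0,0,0.01,0,0,0]
    - [0,0,0.02,0,0,0]
    - [0,0,0.03,0,0,0]
    - [0,0,0.03,0,0,0]

```text
clock: 17.7
position: [548.0, 38.2, 133.2]
ee_rot: [0.797, -0.604, 0.0, -0.0]
contact_force: [0.5, -0.2, -0.3]
gripper_width: 18.1
```

Run:
```python
from h import *
st=arm.read_state();print(st["clock"],st["position"],st["contact_force"],st["wrist_torque"],st["gripper_width"])
d=get("side");crop(d,"sd19.png",219,180,90,75,8)
```

```text
17.7 [547.95824805  38.18197119 133.19319968] [ 0.54991308 -0.18076569 -0.27694401] [-0.01937001 -0.03868749 -0.00775781] 18.061471883036997
sd19.png origin 174 142 scale 8
```

View pics/sd19.png

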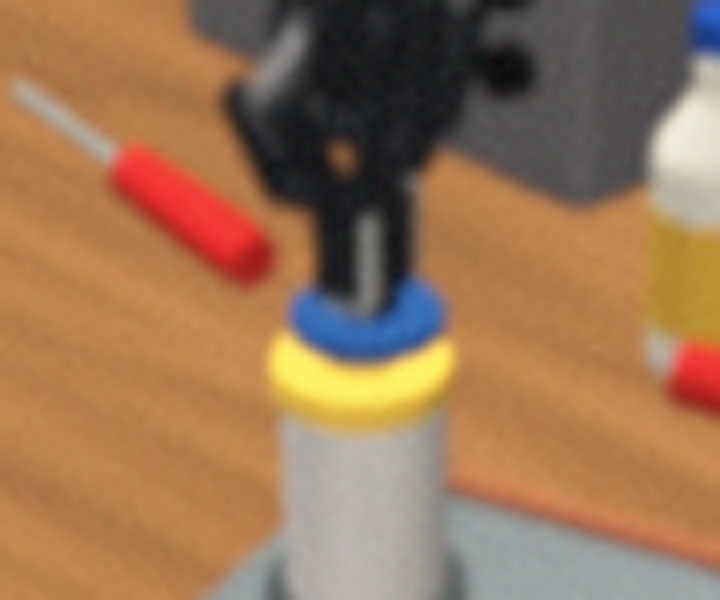

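>>> step_arm:
  series:
    - [0,0,0.02,0,0,0]
    - [0,0,0.05,0,0,0]
    - [0,0,0.1,0,0,0]
    - [0,0,0.15,0,0,0]
    - [0.0,0.004,0.2,0,0,0]
    - [0.001,0.008,0.23,0,0,0]
    - [0.001,0.008,0.247,0,0,0]
    - [0.001,0.008,0.247,0,0,0]
    - [0.001,0.008,0.247,0,0,0]
    - [0.001,0.008,0.247,0,0,0]
    - [0.001,0.008,0.247,0,0,0]
    - [0.001,0.008,0.247,0,0,0]

```text
clock: 18.75
position: [547.6, 41.2, 230.3]
ee_rot: [0.797, -0.604, -0.001, 0.001]
contact_force: [-0.0, 0.1, -0.1]
gripper_width: 17.7
```

Run:
```python
from h import *
st=arm.read_state();print(st["clock"],st["position"],st["ee_rot"],st["contact_force"],st["joint_vel"].round(3),st["gripper_width"])
d=get("side");crop(d,"sd20.png",225,165,120,110,6)
s=get("scene");crop(s,"sc20.png",270,180,120,100,6)
w=get("wrist");cv2.imwrite("pics/w20.png",w["image"][:,:,::-1])
print(mask(d,"blue",(190,120,250,200)),mask(d,"yellow",(190,120,250,230)),mask(d,"red"))
print("proj expected blue centre at z219+4",proj(d,[548.5,41.5,221]),"tin mouth lid",proj(d,[548.5,41.5,101]))
```

```text
18.75 [547.60833841  41.21905018 230.29125708] [ 7.96813522e-01 -6.04224385e-01 -6.13169834e-04  8.53351155e-04] [-0.04402262  0.12027594 -0.12821513] [ 0.    -0.002  0.006  0.002  0.002  0.001] 17.71607082421841
sd20.png origin 165 110 scale 6
sc20.png origin 210 130 scale 6
[([209, 143, 19, 10, 106], [219.0, 147.9])] [([208, 181, 23, 14, 235], [218.8, 187.8])] [([188, 161, 20, 16, 147], [197.8, 168.6]), ([258, 186, 23, 11, 143], [268.8, 191.1])]
proj expected blue centre at z219+4 [219.40956169 146.66160423] tin mouth lid [220.0573169  187.91208217]
```

View pics/sd20.png

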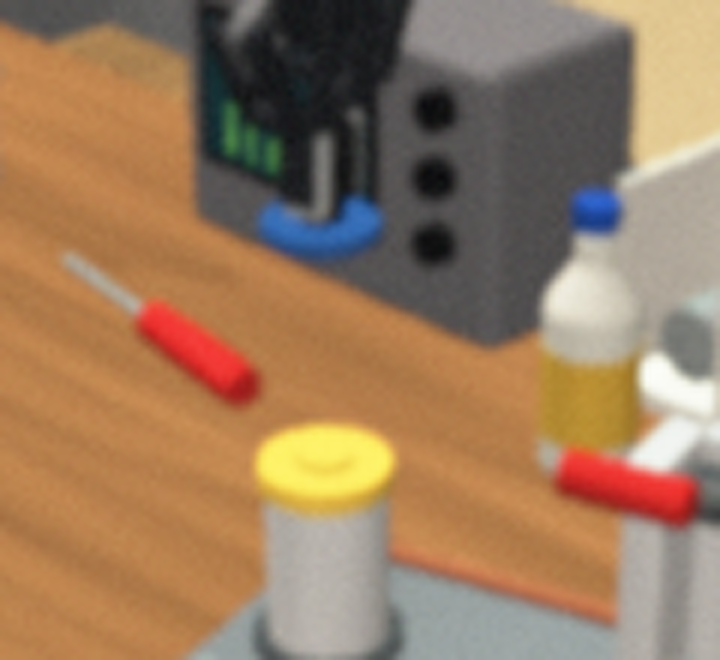

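View pics/sc20.png

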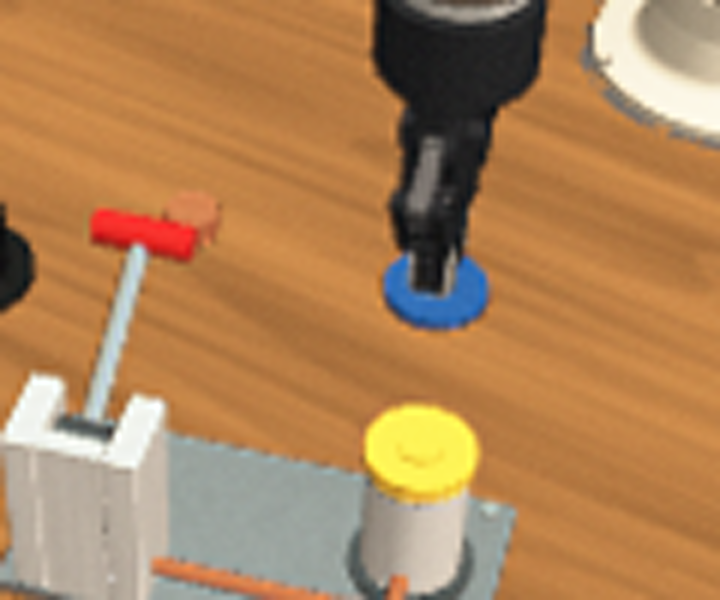

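View pics/w20.png

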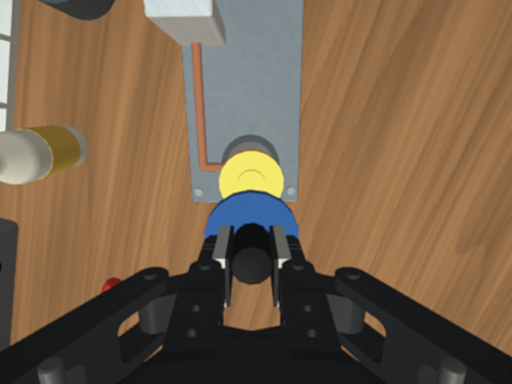

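```bash
python3 -c "
from bench import arm
print(arm.job_done())"
```

```text
the job is handed in; nothing more can be done
None
```

The job was done in the order asked and handed in at about 19 s of the 72 s allowed. The arm is still holding the blue outer lid over the tin.

- **Lever:** I pressed it to its hard stop, where the force rose to 21 N with almost no further travel. After release the handle returned to its starting pixel in the side view.
- **Lids onto the tin:** I lifted the nested lids by the yellow flange and lowered them in until the flange met the rim, with about 9 N upward and 5 N sideways, then let go. The nested outer lid was the middle-sized of the three blue lids.
- **Outer lid:** I lifted it by its knob with no sign of the inner lid moving. It is held about 121 mm above the rim, by TCP travel.

**Last checks:** the final side, scene and wrist pictures show the yellow inner lid flat on the tin and the blue lid level and roughly centred above it. The bystanders they show look undisturbed. The arm was still and the lever was at rest.

**What disagreed:**
- The cameras differed by 2–4 mm on where things were, so I aligned the lids to the tin by relative wrist views.
- The gripper opening read 2–3 mm under the true sizes at both grasps (57 mm on the 60 mm flange, 18 mm on the 20 mm knob).
- The outer lid slid about 3 mm within its play while being carried. I made up for that when gripping the knob and when centring it at the end.

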